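Rack the studded boards, start the blower, hang the chip caddies

ROBOT

A 6-joint arm with a two-finger parallel gripper is mounted at the origin on the work surface. World frame = base frame: x ahead of the robot, y to its left, z up, the work surface at z = 0. Lengths are in mm, angles in rad, forces in N, time in s.
With the tool pointing down it reaches from about 300 to 775 mm from the base axis. Payload 14.6 kg.
Tool frame: the origin (TCP) lies between the finger pads; the fingertips stand 22 mm ahead of it and the grasp point (between the pads) lies 3 mm ahead of it (manip.tcp_to_tips is the distance from the TCP to the fingertips, in mm); y points along the fingers, z is the direction in which the jaws open and shut, and the axes are right-handed (so a half turn about y gives the same grasp; the last joint's range is limited). The gripper opens to 94 mm and grips with 3 to 60 N. Pads are 16 mm wide; open, the fingers measure 119 mm over their backs; the gripper's body (75 mm by 177 mm) begins 78 mm behind the grasp point.
Start: joints at [-0.067, 0.3, 1.521, -0, 1.321, -0.067], TCP at [549.99, -0.002, 227.446] pointing down, gripper open.
Joint ranges: [-3.03, 3.03], [-0.79, 2.21], [0.23, 2.52], [-1.04, 4.18], [0, 3.07], [-2.55, 2.55]. Speed limits (rad/s): [2.22, 2.22, 2.57, 3.14, 3.14, 3.14].

INTERFACE

Orientations are given as [roll, pitch, yaw] about the fixed x, y, z axes, in that order (R = Rz(yaw) Ry(pitch) Rx(roll)).
In Python, from cell import manip gives the robot as it stands.
- The arm moves only by the shell command python3 -m jog 'ROWS' [OPENING] [FORCE]. ROWS is JSON, one flat list of numbers, 6 for each row, row after row: the shift along the tool's x, y, z in mm, then the turn, a rotation vector about the tool's x, y, z in degrees. A call has 1 to 10 rows; each row is the pose to reach, as a shift and turn from the pose commanded when the call began, along the tool's axes at that moment; what a row does not reach only later rows make up. A row lasts 1/12 s, in which the tool goes at most 41.7 mm and 7.16 degrees, less where a joint would pass 70% of its speed; a pose out of reach is approached as far as the arm can. A call with a gripper value outside its range is refused whole. OPENING is the finger opening in mm, from 0 to 94, set as the call begins (- or left out, the last holds). The fingers move at their own pace and stop on an object; FORCE is the grip in N (left out, the last holds). Time passes only in rows, so rows that repeat a pose let the fingers close. It gives the time, the measured TCP pose, the force and the opening at its end, in the units of the state.
- manip.read_state(): the state, without advancing time (a new reading comes with each control period).
- manip.camera(name): name is "scene" or "side" or "wrist"; returns a dict with "img" (384x512x3 uint8, red, green, blue), "intrinsics" (3x3 intrinsics, pixels), "origin" and "orientation" of the camera in the world. Camera axes: x right, y down, z forward; pixel columns grow to the right and rows downward; lengths in mm; the calibration is good to about 2 mm. A picture is of the moment at which its call begins. There is no depth.
- manip.sign_off(): hands the job in, once; it reports no verdict.
Trained networks look in a picture, given as the dict that the camera call returned (one of the last four; its "shot" number tells which), for a name from the list of things; names that differ only in an ending like _2 or _b are one class to them, and where a whole thing is asked for, a point or a joint stands for the part that bears it (a point fixed in the world has none). Each returns a list of dicts, best first, with "score" (0 to 1); they miss things now and then, are a little off and sometimes report something else, mostly with a low value. They report only what shows in the picture. A call takes as long as a camera call.
- manip.masks_of(thing, picture): "pixels" (384x512 bool, what is visible of it) and "xy" ([column, row] in pixels, amid what is visible of it).
- manip.tip_of(thing, picture): "xy" ([column, row] in pixels: a listed point, or the origin of a listed thing).
The state is a dict: "clock": time; "joints": joint angles; "qd": joint speeds; "effort": joint torques, N m; "eef_pos": TCP position; "eef_rot": TCP orientation; "wrist_force": force on the tool from outside, world axes, zero at the start; "moment": the same for the moment, N m; "finger_gap": finger opening in mm.
Only numpy, scipy, OpenCV 4.12 (cv2) and the standard library are available. Lean on these libraries where they do the work, as an engineer would, in place of code of your own. Each camera call takes 0.05 s, during which the arm holds its last target.

TASK

Clear the bench for the night: slide every studded board fully home into its own slot of the drying rack, tab outwards and studs up, and only then push the red lever right over to start the blower. Hang both stone-chip caddies by their handles, one on each twin hook, whenever it suits you, never tipping them over, and leave the other things on the bench where they are.

Things in the scene. Friction and masses are not known exactly. Their poses are not given: they have to be found in the camera images.
- board_a_c (a point): centre (half-way up) of the panel of the light wooden board; may be absent. Panel 110 (x) x 78 (y) x 16 mm thick, pale stone studs on top; a handle tab 55 mm long, 36 mm wide, equally thick, runs from its -x edge, the tab's middle 82 mm from this point along -x. 0.12 kg. z is up when studs are up. Starts lying flat on the table, studs up.
- board_b_c (a point): centre (half-way up) of the panel of the mid-brown wooden board; may be absent. Panel 110 (x) x 78 (y) x 16 mm thick, pale stone studs on top; a handle tab 55 mm long, 36 mm wide, equally thick, runs from its -x edge, the tab's middle 82 mm from this point along -x. 0.12 kg. z is up when studs are up. Starts lying flat on the table, studs up.
- board_c_c (a point): centre (half-way up) of the panel of the reddish wooden board; may be absent. Panel 110 (x) x 78 (y) x 16 mm thick, pale stone studs on top; a handle tab 55 mm long, 36 mm wide, equally thick, runs from its -x edge, the tab's middle 82 mm from this point along -x. 0.12 kg. z is up when studs are up. Starts lying flat on the table, studs up.
- caddy_a_bar (a point): middle of the wooden handle bar of the green chip caddy: open box 70 (x) x 100 (y) x 50 mm tall, rigid handle over it. The bar runs along y, 14 mm wide (x), 12 mm tall, its middle 125 mm above the underside; flat steel uprights at y = +-47 mm, 6 mm thick in y. 0.2 to 0.4 kg; the stone chips inside are stuck fast. Starts upright on the table.
- caddy_b_bar (a point): middle of the wooden handle bar of the orange chip caddy: open box 70 (x) x 100 (y) x 50 mm tall, rigid handle over it. The bar runs along y, 14 mm wide (x), 12 mm tall, its middle 125 mm above the underside; flat steel uprights at y = +-47 mm, 6 mm thick in y. 0.2 to 0.4 kg; the stone chips inside are stuck fast. Starts upright on the table.
- rack: fixed drying rack, 310 mm wide (y). Origin: at table height under the middle of its shelf's front edge; x points into the slots. Shelf top 50 mm above the table. Three slots 82 mm wide, 24 mm high, open in front (-x), between walls 16 mm thick whose round noses start 25 mm behind the edge; end stop at 110 mm. Cross bars above (top at 84 mm) start 45 mm behind the edge. Grey blower box behind, 120 mm tall.
- slot_1 (a point): the point where the panel's centre lies when a board is fully home in the right-hand (-y) slot (x points into the slot, as a board's x must, z up); 58 mm above the table, 55 mm behind the shelf's front edge. The tab then sticks out in front of the shelf.
- slot_2 (a point): the point where the panel's centre lies when a board is fully home in the middle slot (x points into the slot, as a board's x must, z up); 58 mm above the table, 55 mm behind the shelf's front edge. The tab then sticks out in front of the shelf.
- slot_3 (a point): the point where the panel's centre lies when a board is fully home in the left-hand (+y) slot (x points into the slot, as a board's x must, z up); 58 mm above the table, 55 mm behind the shelf's front edge. The tab then sticks out in front of the shelf.
- blower (a joint): red blower lever on a housing beside the rack's left-hand end; its swing in rad: 0 leans towards the rack's front (-x), 1.0 is fully over to the rack's +x = blower on. It stays where it is left and takes only a few newtons to move.
- blower_tip (a point): tip of the red lever arm, which is 75 mm long; the tip swings in the rack's x-z plane, about 75 mm along x from end to end, its height nearly the same at both ends and about 10 mm higher midway
- hook_a_rest (a point): twin hook on a fixed post: where the middle of a hung caddy's bar lies, bar along y. Two level round prongs 8 mm thick at y = +-26 mm run along x, tops 6 mm below this point; their upturned ends stand 27 mm in front (-x), rising 12 mm above it; crosspiece 58 mm behind (+x), 76 mm wide, top 2 mm above it. A caddy comes from the front, bar passing over the upturned ends, box below the prongs.
- hook_b_rest (a point): twin hook on a fixed post: where the middle of a hung caddy's bar lies, bar along y. Two level round prongs 8 mm thick at y = +-26 mm run along x, tops 6 mm below this point; their upturned ends stand 27 mm in front (-x), rising 12 mm above it; crosspiece 58 mm behind (+x), 76 mm wide, top 2 mm above it. A caddy comes from the front, bar passing over the upturned ends, box below the prongs.
- jar_c (a point): bystander, to be left where it is: closed amber glass jar, 56 mm across, 85 mm tall; the point is at its middle or on its axis
- mug_c (a point): bystander, to be left where it is: blue mug, 72 mm across, 80 mm tall; the point is at its middle or on its axis
- mallet_c (a point): bystander, to be left where it is: hammer-shaped mallet, 190 mm long; the point is at its middle or on its axis
- brush_c (a point): bystander, to be left where it is: brush, 170 mm long; the point is at its middle or on its axis
- block_c (a point): bystander, to be left where it is: cork sanding block 80 x 50 x 30 mm; the point is at its middle or on its axis
- bowl_c (a point): bystander, to be left where it is: terracotta bowl 100 mm across, 45 mm tall; the point is at its middle or on its axis

How it is judged:
By the outcome, as a careful person would: the job done as asked, in the order asked, and still so for the second after the job is handed in, with the robot touching nothing.
Of board_a, board_b, board_c only 2 to 3 are there at a start; the rules pass over those that are not, and their reading is None.
At some moment in a run one of board_a, board_b, board_c may be knocked a few centimetres aside while the robot is not near it.
It also fails if it takes over 210 s, if anything falls off the work surface, if the arm or the gripper's body presses on something with over 40 N, if the wrist force passes 120 N, or if a joint passes its speed limit or range.

## Working session

There is one attempt and no reset: what is moved stays moved. The work goes in short steps, Python scripts to look and compute and a shell command to move; the robot and the scene stay as the last step left them, time stands still between calls to the robot, and variables do not carry over. Pictures are saved under pics/ and viewed, and the job is handed in when it is done.

```bash
ls; mkdir -p pics; python3 - <<'E'
from cell import manip
import cv2
print(manip.read_state())
for n in ["scene","side","wrist"]:
    p=manip.camera(n); cv2.imwrite(f"pics/{n}0.png",p["img"][:,:,::-1]); print(n,p["intrinsics"],p["origin"],p["orientation"],p.get("shot"))
E
```

```text
pics
{'clock': 0.0, 'joints': array([-6.66062576e-02,  3.00436981e-01,  1.52157035e+00,  3.16647160e-05,
        1.32068028e+00, -6.66034801e-02]), 'qd': array([-0.00068549,  0.00020679, -0.0001042 , -0.00148599, -0.00063629,
       -0.00078178]), 'effort': array([-1.53750298e-03, -5.31805658e+01, -3.52735734e+01,  7.07558286e-02,
        2.43994006e-02, -4.79655944e-05]), 'eef_pos': array([5.49771765e+02, 1.64942152e-02, 2.26909567e+02]), 'eef_rot': array([-1.57188681e+00,  1.03476716e-04, -1.57080702e+00]), 'wrist_force': array([ 0.58296468,  0.5966173 , -0.67341987]), 'moment': array([ 0.02189046, -0.0477742 ,  0.01285067]), 'finger_gap': 93.71240221901147}
scene [[355.4041696    0.         252.51408443]
 [  0.         355.4041696  181.26281218]
 [  0.           0.           1.        ]] [1228.86378248 -543.81717261 1070.29341859] [-2.35714999  0.01907593  0.92368134] 1
side [[432.50725848   0.         253.34061715]
 [  0.         432.50725848 185.10937332]
 [  0.           0.           1.        ]] [-313.92876573  763.686435    883.23121721] [-2.13719915  0.00948471 -2.32480724] 2
wrist [[292.0778874    0.         250.45767571]
 [  0.         292.0778874  187.2634524 ]
 [  0.           0.           1.        ]] [550.60649766  68.99932124 382.90120577] [2.89893285e+00 1.23609028e-03 7.78876558e-04] 3
```

View pics/scene0.png

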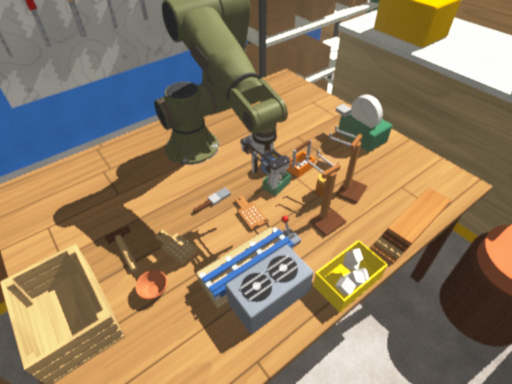

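View pics/side0.png

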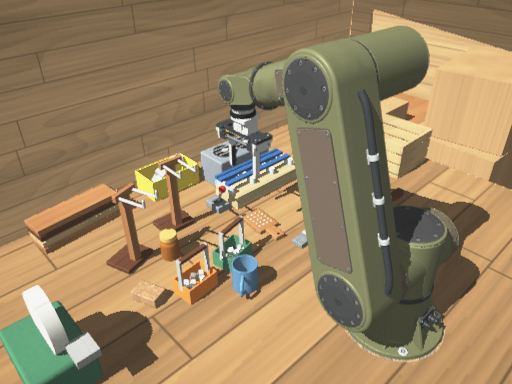

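View pics/wrist0.png

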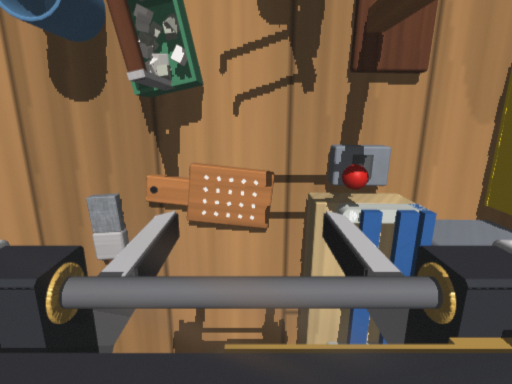

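```bash
cat > h.py <<'E'
from cell import manip
import numpy as np, cv2
from scipy.spatial.transform import Rotation as Ro
def R(p): return Ro.from_euler('xyz',p["orientation"]).as_matrix()
def ray(p,xy):
    K=p["intrinsics"]; d=np.linalg.inv(K)@np.array([xy[0],xy[1],1.]); d=R(p)@d
    return np.array(p["origin"]),d/np.linalg.norm(d)
def onz(p,xy,z):
    o,d=ray(p,xy); return o+d*(z-o[2])/d[2]
def proj(p,X):
    X=np.atleast_2d(X); c=(X-p["origin"])@R(p); q=c@p["intrinsics"].T; return q[:,:2]/q[:,2:]
def tri(rays):
    A=np.zeros((3,3));b=np.zeros(3)
    for o,d in rays:
        M=np.eye(3)-np.outer(d,d);A+=M;b+=M@o
    x=np.linalg.solve(A,b); return x,[np.linalg.norm((np.eye(3)-np.outer(d,d))@(x-o)) for o,d in rays]
def save(p,name,crop=None,s=1):
    im=p["img"][:,:,::-1]
    if crop: im=im[crop[1]:crop[3],crop[0]:crop[2]]
    if s!=1: im=cv2.resize(im,None,fx=s,fy=s,interpolation=cv2.INTER_CUBIC)
    cv2.imwrite("pics/"+name,im)
E
python3 - <<'E'
from h import *
names=["board_a_c","board_b_c","board_c_c","caddy_a_bar","rack","slot_1","blower_tip","hook_a_rest","jar_c","mug_c","mallet_c","brush_c","block_c","bowl_c"]
hz=dict(board_a_c=8,board_b_c=8,board_c_c=8,caddy_a_bar=125,rack=0,slot_1=58,jar_c=42,mug_c=40,mallet_c=10,brush_c=10,block_c=15,bowl_c=22,blower_tip=100,hook_a_rest=150)
for n in ["scene","side","wrist"]:
    p=manip.camera(n)
    if n=="scene": save(p,"s1.png",(110,130,410,330),2.6)
    if n=="side": save(p,"d1.png",(90,120,390,320),2.6)
    for t in names:
        for r in manip.tip_of(t,p)[:4]:
            if r["score"]>.2: print(n,t,round(r["score"],2),np.round(r["xy"],1),np.round(onz(p,r["xy"],hz[t])[:2]))
print(manip.read_state()["clock"])
E
```

```text
scene board_a_c 0.82 [174.7 250.7] [ 478. -348.]
scene board_b_c 0.85 [251.9 215.9] [519. -36.]
scene board_b_c 0.31 [151.7 288.5] [ 562. -478.]
scene board_c_c 0.27 [284.6 214.8] [593.  67.]
scene caddy_a_bar 0.73 [276.1 161.6] [435. 151.]
scene rack 0.83 [235.8 255.9] [ 624. -186.]
scene slot_1 0.94 [265.2 239.8] [666. -88.]
scene slot_1 0.65 [240.2 260.4] [ 680. -204.]
scene slot_1 0.59 [217.8 275.3] [ 681. -293.]
scene slot_1 0.45 [150.5 289.3] [ 593. -485.]
scene blower_tip 0.52 [283.5 218.2] [657.   1.]
scene hook_a_rest 0.69 [319.3 158.6] [546. 275.]
scene jar_c 0.44 [324.3 183.9] [589. 278.]
scene mug_c 0.67 [267. 161.] [336. 185.]
scene mallet_c 0.77 [126.6 249.4] [ 369. -482.]
scene brush_c 0.8 [211.7 199.4] [ 353. -113.]
scene block_c 0.66 [326.9 162. ] [483. 406.]
scene block_c 0.29 [268.2 158.3] [304. 218.]
scene bowl_c 0.84 [149.8 290.1] [ 572. -486.]
side board_b_c 0.68 [258.6 219.8] [525. -37.]
side caddy_a_bar 0.73 [231.9 225.3] [447. 143.]
side caddy_a_bar 0.65 [192.  252.7] [431. 295.]
side rack 0.97 [269.8 193.1] [ 622. -187.]
side slot_1 0.92 [260.4 174.4] [ 673. -188.]
side slot_1 0.6 [240.8 184.1] [673. -91.]
side slot_1 0.56 [275.5 165.1] [ 683. -278.]
side blower_tip 0.65 [223.5 187.8] [646.   9.]
side hook_a_rest 0.66 [180.1 169.8] [772.  91.]
side jar_c 0.43 [147.1 292.1] [469. 421.]
side mug_c 0.63 [244.5 272.5] [348. 187.]
side mallet_c 0.43 [193.6 252.5] [541. 220.]
side brush_c 0.71 [313.9 227.3] [ 369. -137.]
side brush_c 0.27 [238.6 184.2] [ 736. -135.]
side block_c 0.6 [148.2 293.7] [487. 411.]
side bowl_c 0.42 [169.1 246.4] [604. 265.]
wrist board_b_c 0.68 [227.8 195.6] [520. -35.]
wrist caddy_a_bar 0.94 [122.9  14.6] [449. 146.]
wrist slot_1 0.83 [352.6 317.2] [ 682. -184.]
wrist slot_1 0.32 [121.6  16. ] [421. 165.]
wrist blower_tip 0.7 [353.4 176.2] [653.  10.]
wrist brush_c 0.8 [118.  251.1] [ 366. -115.]
2.4
```

View pics/s1.png

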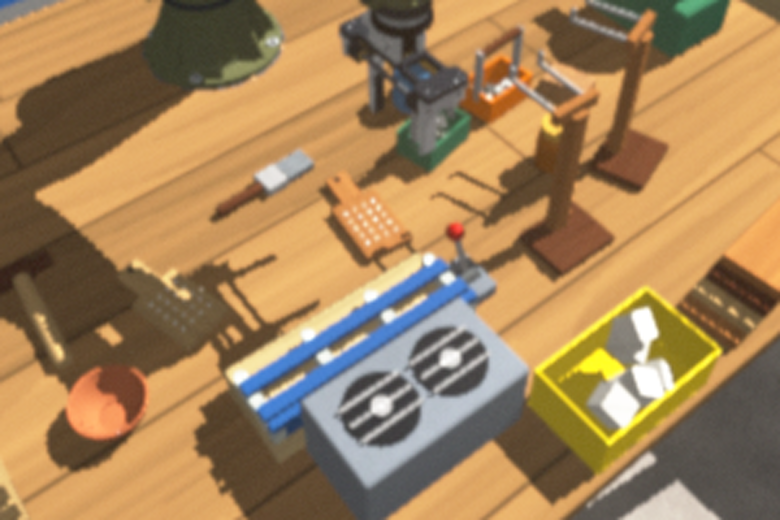

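View pics/d1.png

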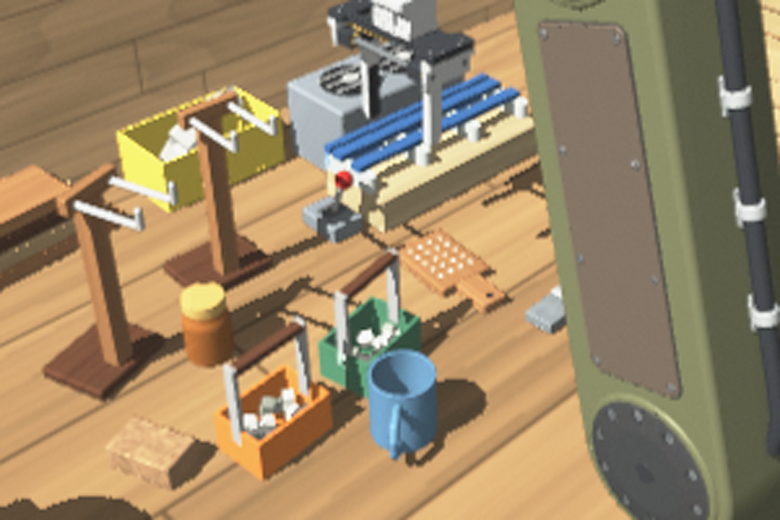

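```bash
python3 -m jog '[0,-40,-15,0,0,0, 0,-80,-30,0,0,0, 0,-120,-45,0,0,0, 0,-160,-60,0,0,0, 0,-200,-70,0,0,0, 0,-220,-70,0,0,0, 0,-220,-70,0,0,0]' && python3 - <<'E'
from h import *
for n in ["wrist","scene"]:
    p=manip.camera(n); save(p,n+"2.png",None,1.5)
    if n=="scene": save(p,"s2.png",(110,130,410,330),2.6)
print(p["origin"])
E
```

```text
clock: 2.98
eef_pos: [479.7, 0.0, 453.2]
eef_rot: [-1.562, -0.001, -1.571]
wrist_force: [-0.4, -0.6, 0.7]
finger_gap: 94.1
[1228.86378248 -543.81717261 1070.29341859]
```

View pics/wrist2.png

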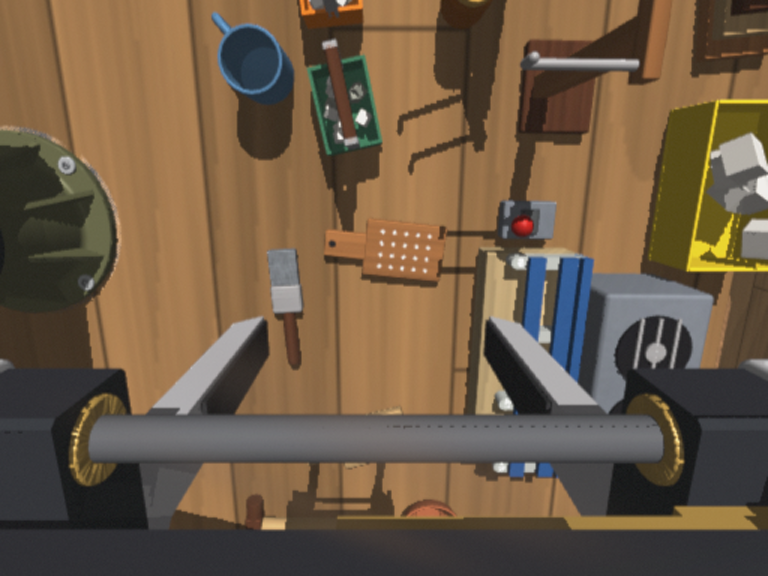

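View pics/scene2.png

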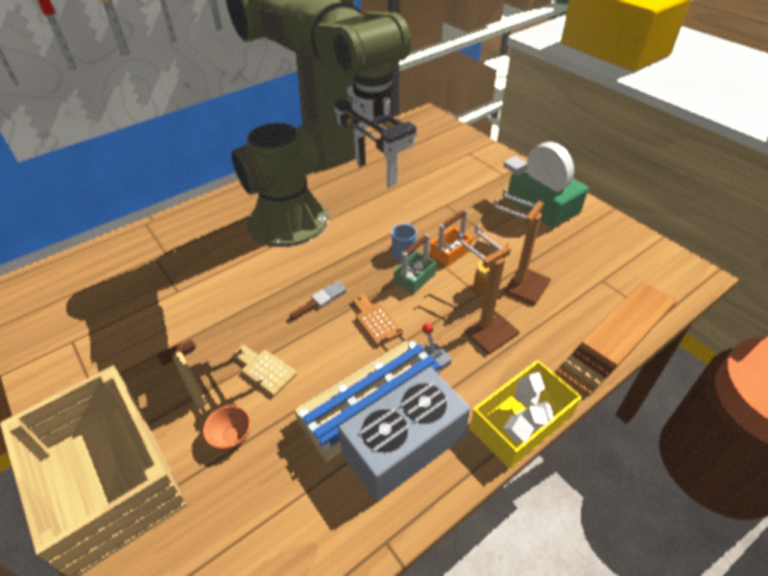

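```bash
cat >> h.py <<'E'
def boxv(c,s):
    c=np.array(c);s=np.array(s)/2
    return np.array([c+s*[i,j,k] for i in(-1,1) for j in(-1,1) for k in(-1,1)])
BOARD=[boxv([0,0,0],[110,78,16]),boxv([-82,0,0],[55,36,16])]
CADDY=[boxv([0,0,-100],[70,100,50]),boxv([0,0,0],[14,94,12]),boxv([0,47,-50],[14,6,110]),boxv([0,-47,-50],[14,6,110])]
HOOK=[boxv([15.5,26,-10],[85,8,8]),boxv([15.5,-26,-10],[85,8,8]),boxv([-27,26,0],[8,8,24]),boxv([-27,-26,0],[8,8,24]),boxv([58,0,-8],[16,76,20])]
def place(parts,x,y,z,yaw):
    M=Ro.from_euler('z',yaw).as_matrix(); return [v@M.T+[x,y,z] for v in parts]
def rend(p,parts,S=4):
    m=np.zeros((384*S//4*1,512*S//4*1),np.uint8)
    for v in parts:
        q=proj(p,v); h=cv2.convexHull(np.round((q)*16).astype(np.int32))
        cv2.fillConvexPoly(m,h,1,shift=4)
    return m>0
def fit(obs,parts,z,x0,free_z=False):
    from scipy.optimize import minimize
    def f(q):
        s=0
        for p,m in obs:
            r=rend(p,place(parts,q[0],q[1],q[3] if free_z else z,q[2]))
            r=cv2.GaussianBlur(r.astype(np.float32),(0,0),1.0); mm=cv2.GaussianBlur(m.astype(np.float32),(0,0),1.0)
            s+=((r-mm)**2).sum()/max(1,m.sum())
        return s
    x0=list(x0)+([z] if free_z else [])
    d=np.array([[0]*len(x0)]+[[ (8,8,.15,8)[i] if i==j else 0 for j in range(len(x0))] for i in range(len(x0))])
    r=minimize(f,x0,method='Nelder-Mead',options=dict(initial_simplex=np.array(x0)+d,xatol=.05,fatol=1e-5,maxiter=400))
    return r.x,r.fun
def near(res,p,xyz,thr=25):
    t=proj(p,xyz)[0]; b=None
    for r in res:
        dd=np.hypot(*(np.array(r["xy"])-t))
        if dd<thr and (b is None or dd<b[0]): b=(dd,r)
    return b and b[1]
def over(p,plist,name,s=1.5):
    im=cv2.resize(np.ascontiguousarray(p["img"][:,:,::-1]),None,fx=s,fy=s)
    for parts in plist:
        for v in parts:
            h=cv2.convexHull(np.round(proj(p,v)*s).astype(np.int32)); cv2.polylines(im,[h],True,(255,0,255),1)
    cv2.imwrite("pics/"+name,im)
E
python3 - <<'E'
from h import *
for n in ["wrist","scene","side"]:
    p=manip.camera(n)
    for t in ["board_b_c","caddy_a_bar","hook_a_rest","slot_1","rack","blower_tip"]:
        for r in manip.masks_of(t,p)[:4]:
            if r["score"]>.3: print(n,"M",t,round(r["score"],2),np.round(r["xy"]),r["pixels"].sum(),p["img"][r["pixels"]].mean(0).round())
        for r in manip.tip_of(t,p)[:4]:
            if r["score"]>.3: print(n,"T",t,round(r["score"],2),np.round(r["xy"],1))
E
```

```text
wrist M board_b_c 0.84 [266. 167.] 2505 [164. 114.  74.]
wrist M board_b_c 0.33 [310.   6.] 483 [59. 40. 23.]
wrist T board_b_c 0.68 [270.8 166.5]
wrist M caddy_a_bar 0.88 [233.  68.] 2565 [76. 83. 69.]
wrist M caddy_a_bar 0.33 [384. 210.] 12732 [100. 103. 109.]
wrist T caddy_a_bar 0.98 [228.6  62.2]
wrist M hook_a_rest 0.92 [390.  45.] 5047 [90. 66. 51.]
wrist M hook_a_rest 0.36 [169.  42.] 2228 [52. 69. 84.]
wrist T hook_a_rest 0.76 [383.8  15.1]
wrist M slot_1 0.75 [386. 205.] 12603 [100. 103. 109.]
wrist T slot_1 0.57 [344.5 285.1]
wrist T slot_1 0.45 [202.9 348.4]
wrist M rack 0.69 [243. 311.] 135 [151. 123.  87.]
wrist M rack 0.64 [385. 213.] 12450 [100. 103. 109.]
wrist T rack 0.87 [316.9 234.8]
wrist T rack 0.43 [270.6 166.3]
wrist M blower_tip 0.66 [351. 150.] 176 [129.  36.  33.]
wrist T blower_tip 0.62 [347.7 151.1]
scene M board_b_c 0.7 [249. 214.] 629 [206. 146.  92.]
scene T board_b_c 0.78 [251.3 214.4]
scene T board_b_c 0.49 [176.1 248. ]
scene T board_b_c 0.48 [327.3 159.6]
scene T board_b_c 0.47 [325.  184.1]
scene M caddy_a_bar 0.95 [275. 176.] 649 [ 99. 104.  82.]

[... 724 characters left out ...]
166. 120.]
side T board_b_c 0.57 [255.1 218.8]
side M caddy_a_bar 0.56 [229. 246.] 1122 [120. 138. 119.]
side T caddy_a_bar 0.93 [232.9 226.6]
side M hook_a_rest 0.56 [173. 207.] 1334 [137. 106.  80.]
side T hook_a_rest 0.85 [179.6 166.6]
side M slot_1 0.58 [241. 174.] 5033 [138. 142. 141.]
side T slot_1 0.93 [239.7 183.3]
side T slot_1 0.68 [275.3 165.9]
side T slot_1 0.66 [260.2 176. ]
side M rack 0.62 [244. 172.] 4908 [137. 143. 142.]
side M rack 0.5 [231. 247.] 1148 [120. 139. 119.]
side M rack 0.42 [242. 273.] 943 [ 97. 131. 156.]
side T rack 0.84 [270.  192.1]
side M blower_tip 0.43 [223. 189.] 54 [150.  87.  79.]
side T blower_tip 0.6 [221.9 188.9]
side T blower_tip 0.32 [229.8 226.1]
```

```bash
python3 -m jog '[-40,0,0,0,0,0, -80,0,0,0,0,0, -120,0,0,0,0,0, -160,0,0,0,0,0, -180,0,20,0,0,0, -180,0,40,0,0,0,-180,0,40,0,0,0]' && cat > look.py <<'E'
from h import *
import sys
tag=sys.argv[1]
ps={n:manip.camera(n) for n in ["wrist","scene","side"]}
p=ps["wrist"]
save(p,"w%s.png"%tag,None,1.5)
def refine(t,parts,z,x0,cams,thr=25,key=None):
    obs=[]
    for n in cams:
        c=np.mean([v.mean(0) for v in place(parts,x0[0],x0[1],z,x0[2])],0) 
        r=near([r for r in manip.masks_of(t,ps[n]) if r["score"]>.3],ps[n],c,thr)
        if r: obs.append((ps[n],r["pixels"]))
    if not obs: print("none",t);return None
    out=[]
    for o in obs+([obs] if len(obs)>1 else []):
        q,f=fit([o] if isinstance(o,tuple) else o,parts,z,x0); print(t,np.round(q[:2],1),round(np.degrees(q[2]),1),"res",round(f,3)); out.append(q)
    return q
if __name__=="__main__":
    a=refine("caddy_a_bar",CADDY,125,(447,145,.1),["wrist","scene","side"])
    b=refine("caddy_b_bar",CADDY,125,(431,295,.1),["wrist","scene","side"])
    for t in ["hook_a_rest"]:
        for n in ps:
            for r in manip.tip_of(t,ps[n])[:4]:
                if r["score"]>.3: print(n,"T",t,round(r["score"],2),np.round(r["xy"],1))
    over(p,[place(CADDY,a[0],a[1],125,a[2]),place(CADDY,b[0],b[1],125,b[2])],"ov%s.png"%tag)
E
python3 look.py 3
```

```text
clock: 5.62
eef_pos: [521.8, 181.1, 445.7]
eef_rot: [-1.573, -0.001, -1.569]
wrist_force: [0.2, 0.1, -0.4]
finger_gap: 94.2
caddy_a_bar [447.1 147.1] 11.5 res 0.012
caddy_a_bar [446.4 146.6] 16.0 res 0.039
caddy_a_bar [447.3 145.1] 15.5 res 0.171
caddy_a_bar [446.7 146.7] 15.0 res 0.234
caddy_b_bar [428.7 296.6] 5.6 res 0.019
caddy_b_bar [428.3 293.9] 7.2 res 0.013
caddy_b_bar [427.7 298. ] 4.9 res 0.041
caddy_b_bar [428.3 296.5] 6.5 res 0.088
wrist T hook_a_rest 0.68 [332.7 182.9]
scene T hook_a_rest 0.72 [322.3 186.3]
side T hook_a_rest 0.68 [183.  168.3]
```

View pics/ov3.png

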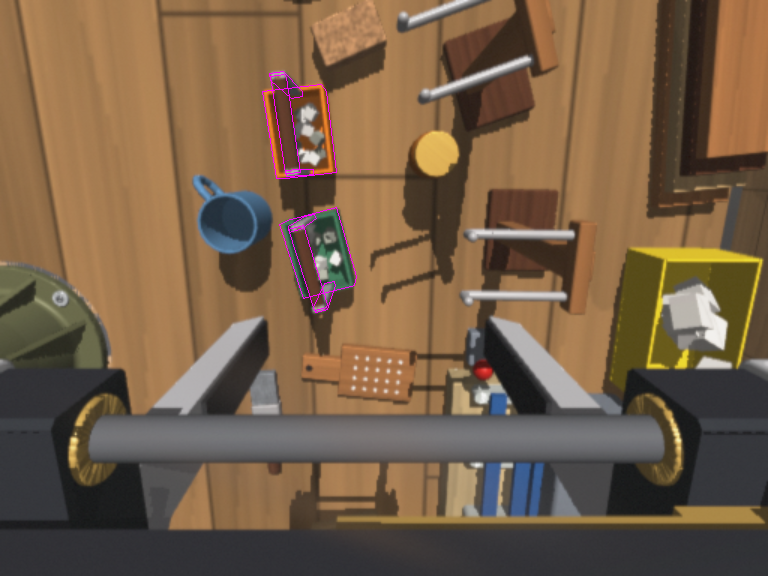

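```bash
python3 -m jog '[-40,0,0,0,0,0, -80,0,0,0,0,0, -120,0,0,0,0,0,-120,0,0,0,0,0]' && python3 - <<'E'
from h import *
ps={n:manip.camera(n) for n in ["wrist","scene","side"]}
save(ps["wrist"],"w4.png",None,1.5)
save(ps["scene"],"s4.png",(280,100,400,190),6)
save(ps["side"],"d4.png",(100,140,230,230),6)
for n in ps:
    for r in manip.tip_of("hook_a_rest",ps[n])[:4]: print(n,round(r["score"],2),np.round(r["xy"],1))
E
```

```text
clock: 6.55
eef_pos: [519.1, 305.3, 445.8]
eef_rot: [-1.573, -0.0, -1.566]
wrist_force: [1.0, -0.6, -0.3]
finger_gap: 94.0
wrist 0.22 [181.4 326.9]
scene 0.73 [317.7 158.7]
side 0.77 [178.6 170. ]
side 0.39 [275.5 164.2]
```

View pics/w4.png

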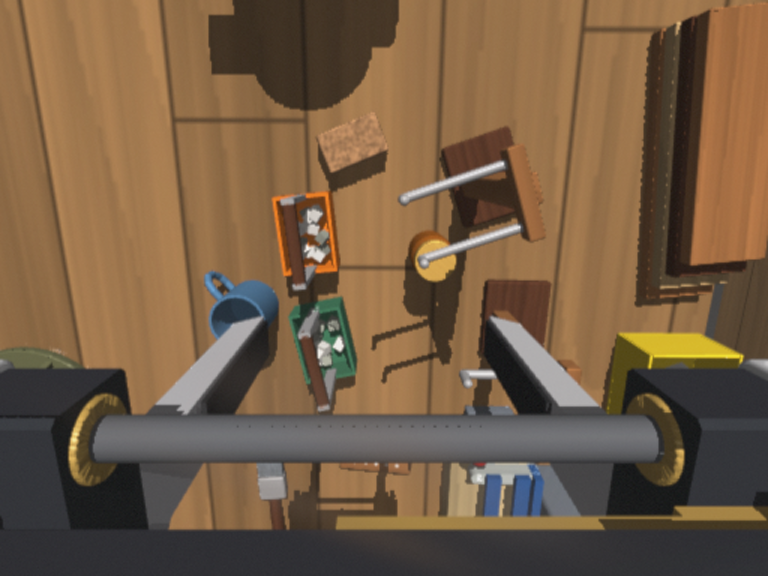

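View pics/s4.png

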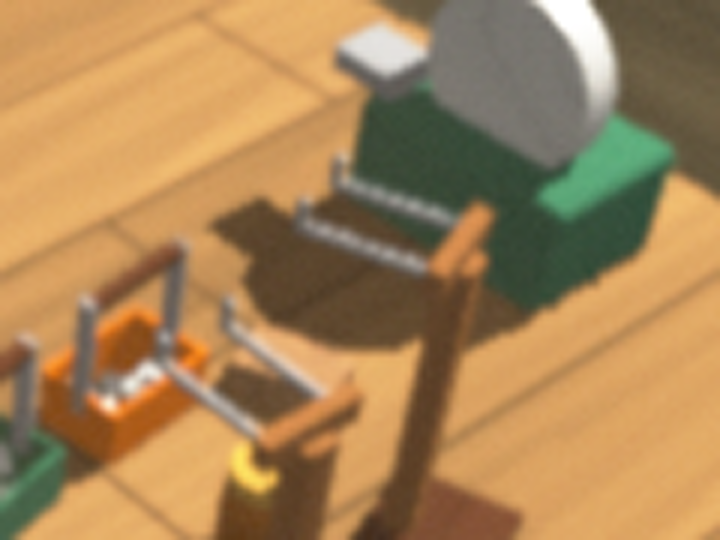

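View pics/d4.png

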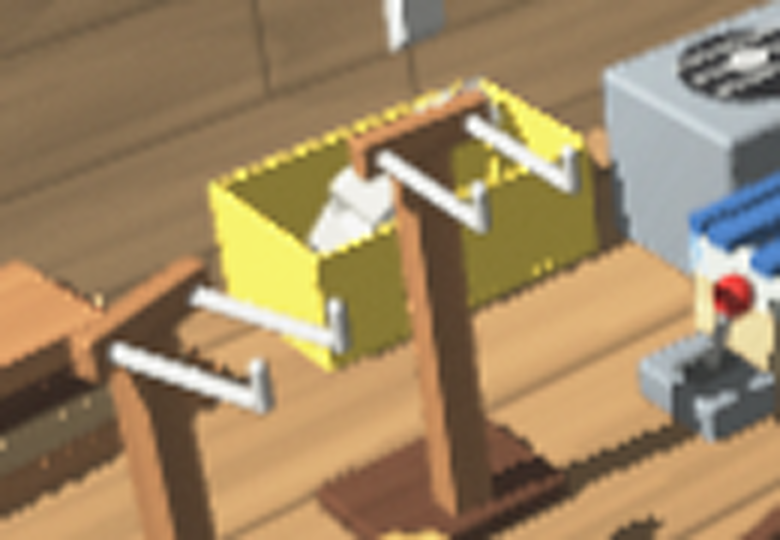

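```bash
cat > hookfit.py <<'E'
from h import *
from scipy.optimize import least_squares
ps={n:manip.camera(n) for n in ["wrist","scene","side"]}
w3=dict(ps["wrist"]); w3["origin"]=np.array(w3["origin"])+np.array([521.8,181.1,445.7])-np.array([519.1,305.3,445.8])
w3["orientation"]=np.array(w3["orientation"])+[0,0,-.003]
ps["w3"]=w3
P={"L":{"side":[(143.7,200.3),(156.3,190.3)],"scene":[(336.7,126.2),(330.3,133.3)],"wrist":[(268.7,132.7),(283.3,174.7)]},
"R":{"side":[(180.2,170.7),(195.2,165)],"scene":[(318.2,150),(307.5,156.2)],"w3":[(313.3,156.7),(310.7,197.3)]}}
M=np.array([[-27,26,10.],[-27,-26,10.]])
for h in P:
    def f(q):
        X=place([M],*q)[0]
        return np.concatenate([(proj(ps[n],X)-np.array(P[h][n])).ravel() for n in P[h]])
    r=least_squares(f,[650,200,200,0.1]); print(h,np.round(r.x[:3],1),np.degrees(r.x[3]).round(1),np.round(r.fun,1))
    P[h]["q"]=r.x
hk=[place(HOOK,*P[h]["q"]) for h in P]
over(ps["wrist"],hk,"ow5.png"); over(ps["side"],hk,"od5.png",1); 
for n,c in (("side",(100,120,260,240)),("scene",(260,90,420,210))):
    p=ps[n]; over(p,hk,"tmp.png",5); im=cv2.imread("pics/tmp.png")[c[1]*5:c[3]*5,c[0]*5:c[2]*5]; cv2.imwrite(f"pics/o{n}5.png",im)
E
python3 hookfit.py
```

```text
L [576.1 333.5 255.2] 20.0 [ 0.5 -0.8  0.5 -0.8 -0.7  0.6 -0.   0.8  0.  -0.5 -0.1 -0.5]
R [623.6 171.7 254.9] -0.7 [ 0.3  0.   0.3 -0.6 -0.8  0.5 -1.2  0.3  0.2 -1.6  0.2  0.8]
```

View pics/ow5.png

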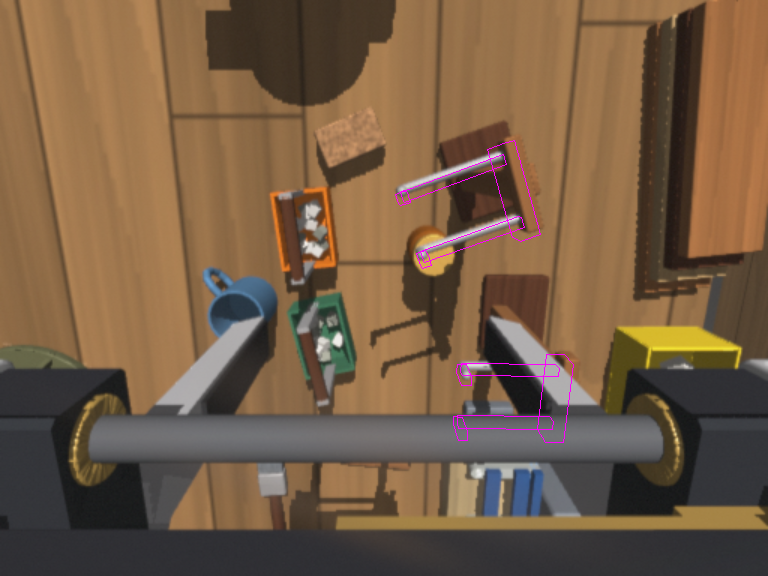

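View pics/oside5.png

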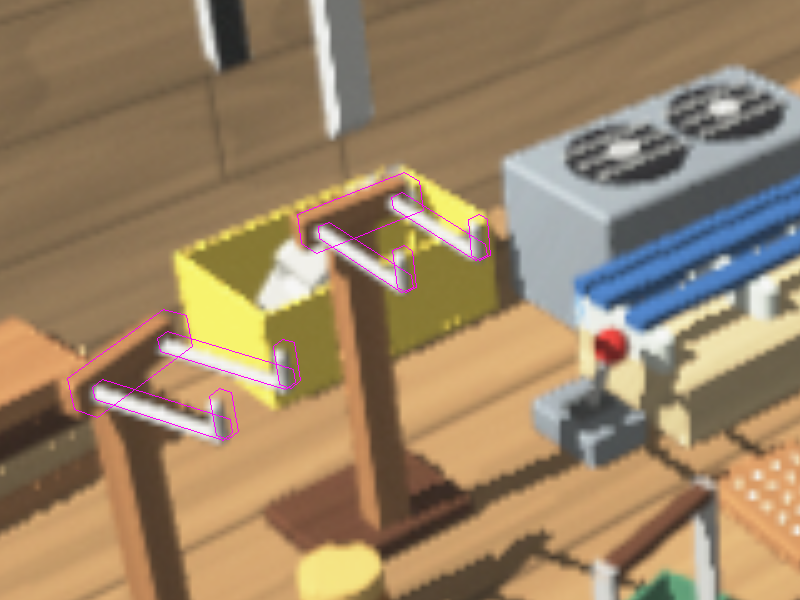

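View pics/oscene5.png

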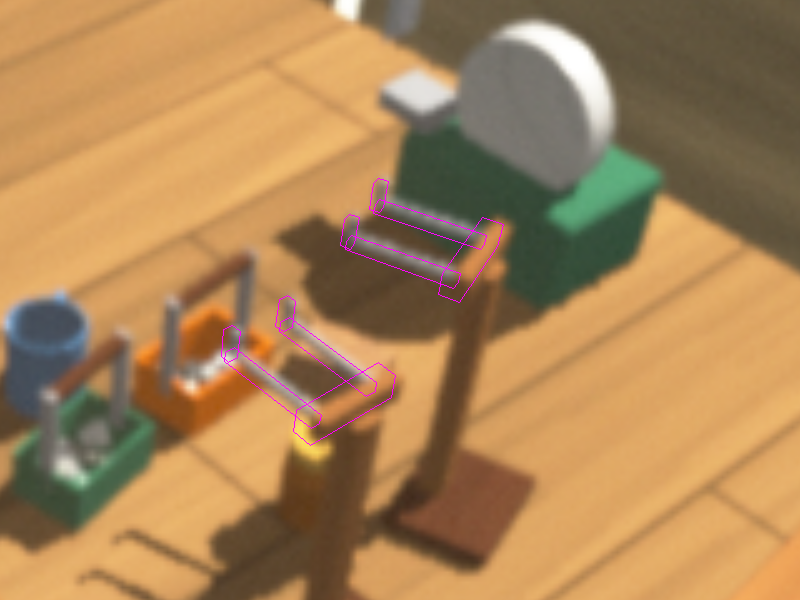

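```bash
python3 -m jog '[40,0,0,0,0,0, 80,0,0,0,0,0, 80,0,0,0,0,0,80,0,0,0,0,0,80,0,0,0,0,0]' && python3 - <<'E'
from h import *
import pickle
manip.camera("wrist")
p=manip.camera("wrist"); pickle.dump(p,open("w6.pkl","wb"))
save(p,"w6.png",(250,0,420,230),3.4)
E
```

```text
clock: 7.42
eef_pos: [520.0, 219.9, 447.7]
eef_rot: [-1.57, 0.0, -1.572]
wrist_force: [0.2, -0.3, -1.1]
finger_gap: 94.0
```

View pics/w6.png

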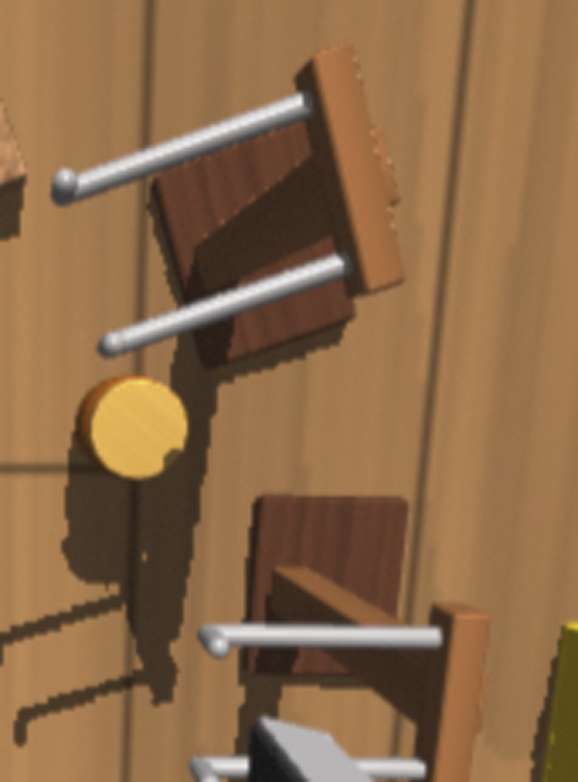

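```bash
cat > hookfit2.py <<'E'
from h import *
from scipy.optimize import least_squares
import pickle
ps={n:manip.camera(n) for n in ["scene","side"]}; ps["w"]=pickle.load(open("w6.pkl","rb"))
P={"L":{"side":[(143.7,200.3),(156.3,190.3)],"scene":[(336.7,126.2),(330.3,133.3)],"w":[(268.8,53.5),(282.1,100),(340.6,30),(351.5,77.6)]},
"R":{"side":[(180.2,170.7),(195.2,165)],"scene":[(318.2,150),(307.5,156.2)],"w":[(313.8,188.8),(310.9,227),(379.4,187.4),(374.7,225.9)]}}
for h in P:
    def f(q):
        M=np.array([[-27,26,11.],[-27,-26,11.],[q[4],26,-10],[q[4],-26,-10]])
        X=place([M],*q[:4])[0]
        return np.concatenate([(proj(ps[n],X[:len(P[h][n])])-np.array(P[h][n])).ravel() for n in P[h]])
    r=least_squares(f,[600,200,250,0.1,50]); print(h,np.round(r.x[:3],1),np.degrees(r.x[3]).round(1),r.x[4].round(1),np.round(r.fun,1))
    P[h]["q"]=r.x[:4]
E
python3 hookfit2.py
```

```text
L [573.4 337.8 254.5] 18.5 59.0 [-0.9  0.3 -0.3  0.3 -0.2 -0.2  0.2 -0.2 -0.5 -0.5  0.4  1.  -0.1  0.5
  0.1 -0.3]
R [623.  176.8 252.6] -2.2 61.4 [-1.3  1.1 -1.   0.7  0.4  0.1 -0.2 -0.3  0.3 -0.2 -0.6  2.1  0.5 -0.3
 -0.5 -0.4]
```

```bash
python3 -m jog '[20,35,-20,0,-4,0, 40,70,-40,0,-8,0, 60,105,-60,0,-13,0, 73,140,-73,0,-13,0, 73,180,-73,0,-13,0, 73,215,-73,0,-13,0, 73,247,-73,0,-13,0, 73,247,-73,0,-13,0,73,247,-73,0,-13,0]' 60 && python3 - <<'E'
from h import *
p=manip.camera("wrist"); save(p,"w7.png",None,1.5)
over(p,[place(CADDY,447,146.8,125,np.radians(13))],"w7.png")
E
```

```text
clock: 8.37
eef_pos: [446.9, 147.4, 200.5]
eef_rot: [-1.573, -0.0, -1.343]
wrist_force: [0.2, -0.3, 1.2]
finger_gap: 59.4
```

View pics/w7.png

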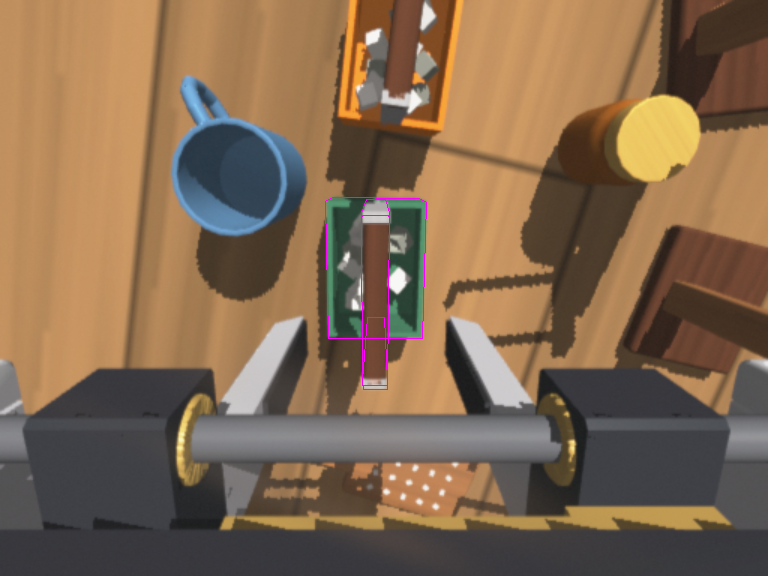

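```bash
python3 -m jog '[0,36,0,0,0,0, 0,72,0,0,0,0, 0,72,0,0,0,0,0,72,0,0,0,0]' && python3 -m jog '[0,0,0,0,0,0, 0,0,0,0,0,0, 0,0,0,0,0,0, 0,0,0,0,0,0,0,0,0,0,0,0,0,0,0,0,0,0]' 0 40 && python3 -m jog '[0,-30,0,0,0,0, 0,-70,0,0,0,0, 0,-110,0,0,0,0, 0,-150,0,0,0,0,0,-170,0,0,0,0,0,-170,0,0,0,0]'
```

```text
clock: 8.75
eef_pos: [447.6, 147.3, 130.0]
eef_rot: [-1.571, 0.0, -1.344]
wrist_force: [1.7, -0.7, 1.3]
finger_gap: 59.9
clock: 9.25
eef_pos: [447.1, 147.0, 128.8]
eef_rot: [-1.57, -0.0, -1.344]
wrist_force: [0.4, 0.1, 0.8]
finger_gap: 23.4
clock: 9.75
eef_pos: [448.0, 147.3, 303.3]
eef_rot: [-1.563, 0.0, -1.344]
wrist_force: [-0.3, -0.1, -0.0]
finger_gap: 0.2
```

```bash
python3 -m jog '[0,0,0,0,0,0,0,0,0,0,0,0,0,0,0,0,0,0,0,0,0,0,0,0,0,0,0,0,0,0,0,0,0,0,0,0,0,0,0,0,0,0,0,0,0,0,0,0,0,0,0,0,0,0,0,0,0,0,0,0]' 50 && python3 - <<'E'
from h import *
p=manip.camera("wrist")
over(p,[place(CADDY,447,146.8,125,np.radians(13))],"w8.png")
E
```

```text
clock: 10.58
eef_pos: [447.0, 147.0, 298.5]
eef_rot: [-1.571, 0.0, -1.344]
wrist_force: [-0.6, 0.8, 0.3]
finger_gap: 49.5
```

View pics/w8.png

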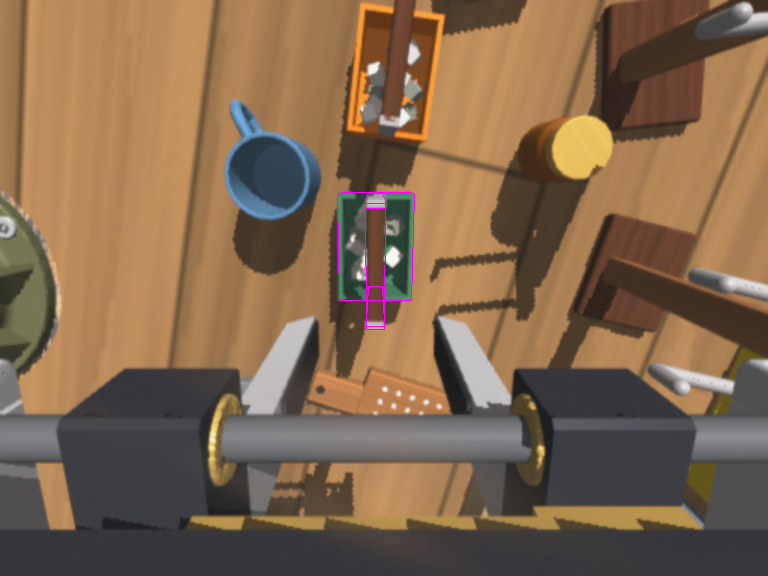

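Undisturbed: the caddy stands as before, since the fingers closed only after the lift. I'll go down again and give them more time.

```bash
python3 -m jog '[0,40,0,0,0,0, 0,80,0,0,0,0, 0,120,0,0,0,0, 0,150,0,0,0,0, 0,170,0,0,0,0, 0,170,0,0,0,0,0,170,0,0,0,0]' && python3 -m jog '[0,0,0,0,0,0, 0,0,0,0,0,0, 0,0,0,0,0,0, 0,0,0,0,0,0,0,0,0,0,0,0,0,0,0,0,0,0,0,0,0,0,0,0,0,0,0,0,0,0,0,0,0,0,0,0]' 0 40 && python3 -m jog '[0,0,0,0,0,0,0,0,0,0,0,0,0,0,0,0,0,0]'
```

```text
clock: 11.22
eef_pos: [446.9, 147.0, 128.5]
eef_rot: [-1.572, -0.0, -1.344]
wrist_force: [0.2, 0.3, 0.6]
finger_gap: 50.0
clock: 11.97
eef_pos: [447.1, 146.9, 128.7]
eef_rot: [-1.571, -0.0, -1.344]
wrist_force: [-2.7, -1.9, 5.3]
finger_gap: 13.6
clock: 12.22
eef_pos: [447.1, 146.9, 128.7]
eef_rot: [-1.571, -0.0, -1.344]
wrist_force: [-1.8, -1.6, 6.3]
finger_gap: 13.4
```

```bash
cat > go.py <<'E'
from h import *
import sys
x,y,z,yaw=map(float,sys.argv[1:5])
s=manip.read_state(); M=Ro.from_euler('xyz',s["eef_rot"]); 
T=Ro.from_euler('z',yaw,degrees=True)*Ro.from_matrix(np.array([[0,0,1],[-1,0,0],[0,-1,0.]]))
print("shift",np.round(M.inv().apply(np.array([x,y,z])-s["eef_pos"]),1),"turn",np.round(np.degrees((M.inv()*T).as_rotvec()),1),"pose",s["eef_pos"].round(1),np.degrees(s["eef_rot"]).round(1),"F",s["wrist_force"].round(1),s["finger_gap"].round(1),s["clock"])
E
python3 go.py 535 177 290 -2
```

```text
Traceback (most recent call last):
  File "go.py", line 6, in <module>
    print("shift",np.round(M.inv().apply(np.array([x,y,z])-s["eef_pos"]),1),"turn",np.round(np.degrees((M.inv()*T).as_rotvec()),1),"pose",s["eef_pos"].round(1),np.degrees(s["eef_rot"]).round(1),"F",s["wrist_force"].round(1),s["finger_gap"].round(1),s["clock"])
                                                                                                                                                                                                                                ^^^^^^^^^^^^^^^^^^^^^
AttributeError: 'float' object has no attribute 'round'
```

```bash
sed -i 's/s\["finger_gap"\].round(1)/round(float(s["finger_gap"]),1)/' go.py; python3 go.py 535 177 290 -2
```

```text
shift [  -9.5 -161.3   92.5] turn [-0. 15.  0.] pose [447.1 146.9 128.7] [-90.  -0. -77.] F [-1.8 -1.6  6.3] 13.4 12.2167
```

```bash
python3 -m jog '[0,-20,0,0,0,0, 0,-50,0,0,0,0, 0,-80,0,0,0,0, 0,-110,10,0,0,0, -2,-140,30,0,5,0, -5,-161,50,0,10,0, -8,-161,75,0,15,0, -9.5,-161,92,0,15,0, -9.5,-161,92,0,15,0,-9.5,-161,92,0,15,0]' && python3 go.py 535 177 290 -2 && python3 - <<'E'
from h import *
import pickle
for n in ["wrist","side","scene"]:
    p=manip.camera(n)
    if n!="wrist": pickle.dump(p,open(n+"9.pkl","wb"))
    c={"wrist":None,"side":(130,100,290,220),"scene":(230,90,390,210)}[n]
    save(p,n+"9.png",c,1.5 if n=="wrist" else 5)
E
```

```text
clock: 13.05
eef_pos: [534.5, 177.1, 288.0]
eef_rot: [-1.573, -0.001, -1.605]
wrist_force: [-0.4, 0.3, -4.3]
finger_gap: 13.6
shift [ 0.  -2.   0.5] turn [0.1 0.  0. ] pose [534.5 177.1 288. ] [-90.1  -0.  -92. ] F [-0.4  0.3 -4.3] 13.6 13.05
```

View pics/wrist9.png

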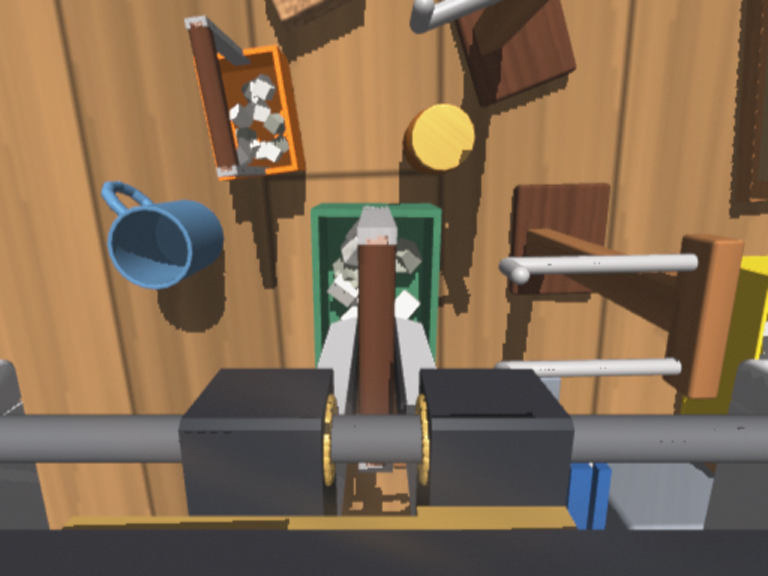

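View pics/side9.png

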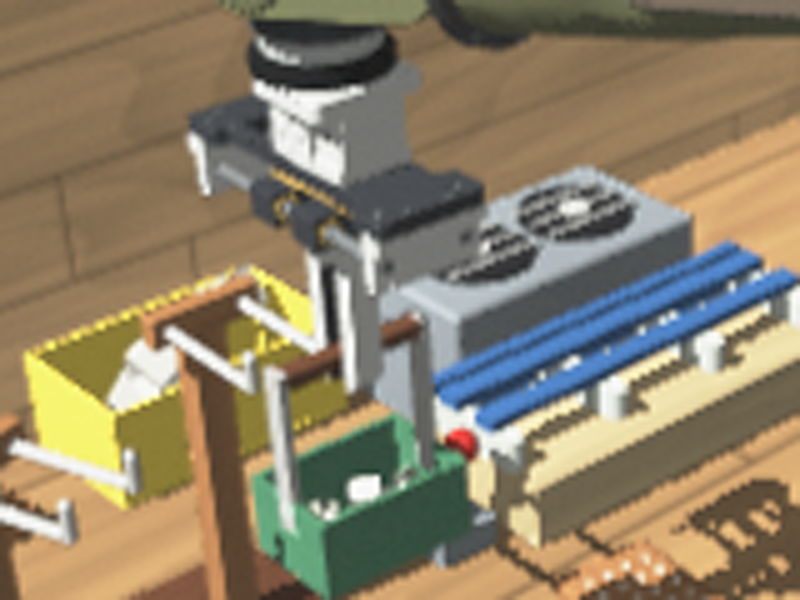

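View pics/scene9.png

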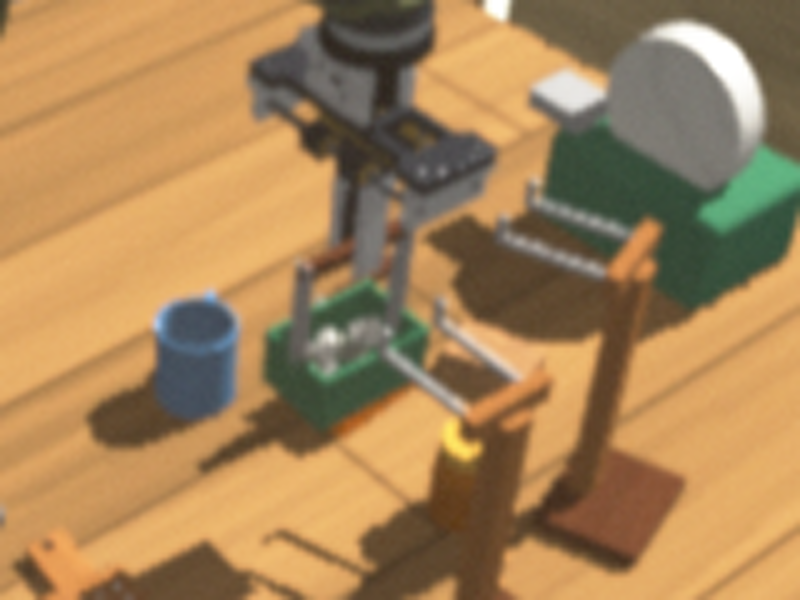

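```bash
python3 - <<'E'
from h import *
p=manip.camera("wrist")
for xy,z in [((600,266),243),((690,262),243),((600,369),243),((675,367),243),((519,275),264)]:
    print(xy,onz(p,np.array(xy)/1.5,z).round(1))
E
python3 go.py 624 176 290 -2
```

```text
(600, 266) [641.1 199.4 243. ]
(690, 262) [683.2 199.9 243. ]
(600, 369) [645.8 146.6 243. ]
(675, 367) [683.1 146.5 243. ]
(519, 275) [596.3 201.5 264. ]
shift [-2.3 -0.6 90. ] turn [0. 0. 0.] pose [534.  176.8 289.4] [-90.  -0. -92.] F [-0.3  0.6 -2.6] 13.4 13.25
```

```bash
python3 -m jog '[0,-1,25,0,-1,0, 0,-1,50,0,-1,0, 0,-1,75,0,-1,0, -0.5,-1,91,0,-1,0, -0.5,-1,91,0,-1,0,-0.5,-1,91,0,-1,0]' && python3 - <<'E'
from h import *
for n in ["wrist","side"]:
    p=manip.camera(n)
    save(p,n+"10.png",None if n=="wrist" else (130,100,290,220),1.5 if n=="wrist" else 5)
E
```

```text
clock: 13.75
eef_pos: [625.4, 174.1, 289.9]
eef_rot: [-1.572, -0.0, -1.589]
wrist_force: [-0.6, -0.1, -3.7]
finger_gap: 13.3
```

View pics/wrist10.png

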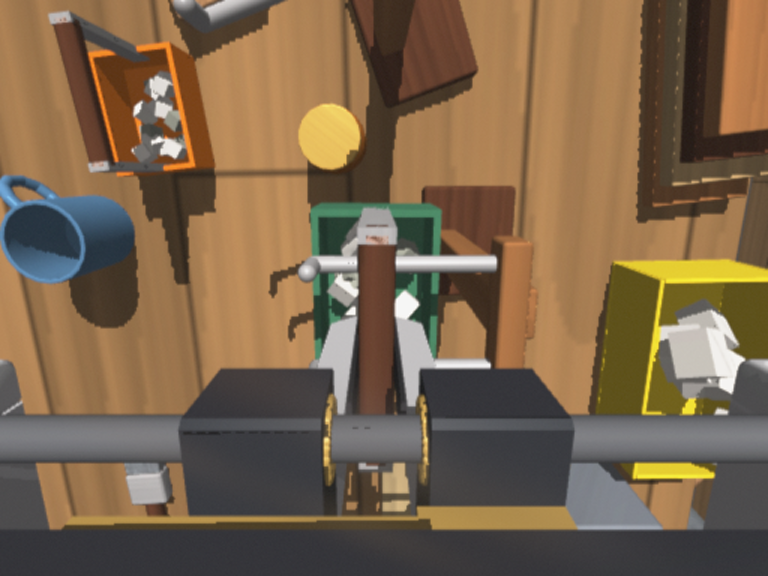

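View pics/side10.png

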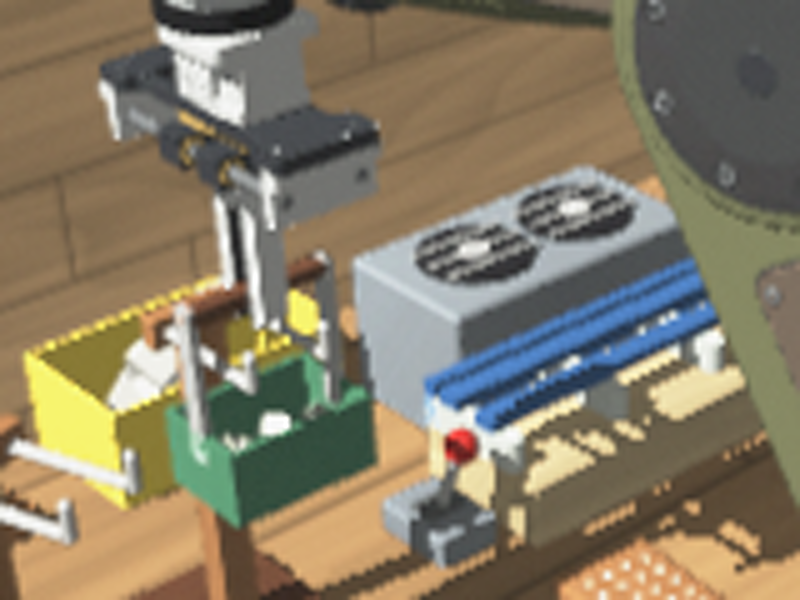

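```bash
python3 -m jog '[0,15,0,0,0,0, 0,28,0,0,0,0, 0,30,0,0,0,0, 0,30,0,0,0,0]' && python3 -m jog '[0,1,0,0,0,0, 0,2,0,0,0,0, 0,3,0,0,0,0, 0,3,0,0,0,0]'&& python3 -m jog '[0,1,0,0,0,0, 0,2,0,0,0,0, 0,2,0,0,0,0]'
```

```text
clock: 14.18
eef_pos: [624.8, 174.4, 260.8]
eef_rot: [-1.571, -0.0, -1.588]
wrist_force: [-0.9, 0.5, -3.9]
finger_gap: 13.7
clock: 14.52
eef_pos: [625.5, 174.4, 259.4]
eef_rot: [-1.569, 0.001, -1.588]
wrist_force: [-3.3, -0.8, 6.0]
finger_gap: 13.5
clock: 14.77
eef_pos: [625.5, 174.4, 259.3]
eef_rot: [-1.567, 0.001, -1.588]
wrist_force: [-10.3, -2.5, 18.4]
finger_gap: 13.3
```

```bash
python3 -m jog '[0,-2,0,0,0,0, 0,-3,0,0,0,0, 0,-3,0,0,0,0]' && python3 -m jog '[0,-3,0,0,0,0,0,-3,0,0,0,0,0,-3,0,0,0,0,0,-3,0,0,0,0,0,-3,0,0,0,0,0,-3,0,0,0,0]' 40 && python3 - <<'E'
from h import *
for n in ["wrist","side"]:
    p=manip.camera(n)
    save(p,n+"11.png",None if n=="wrist" else (130,100,290,220),1.5 if n=="wrist" else 5)
E
```

```text
clock: 15.02
eef_pos: [625.6, 174.4, 259.5]
eef_rot: [-1.57, 0.0, -1.588]
wrist_force: [-3.3, -0.6, 6.4]
finger_gap: 13.8
clock: 15.52
eef_pos: [625.5, 174.3, 261.3]
eef_rot: [-1.571, -0.0, -1.588]
wrist_force: [0.1, 0.4, -0.2]
finger_gap: 40.1
```

View pics/wrist11.png

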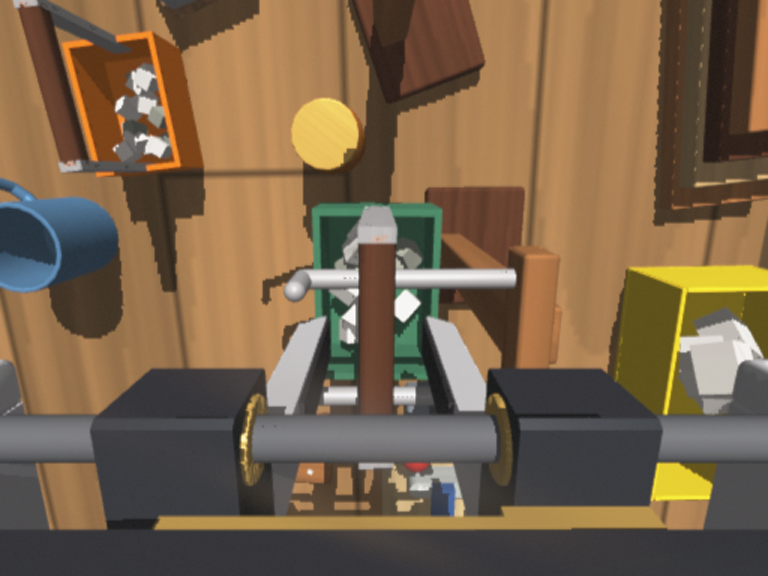

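View pics/side11.png

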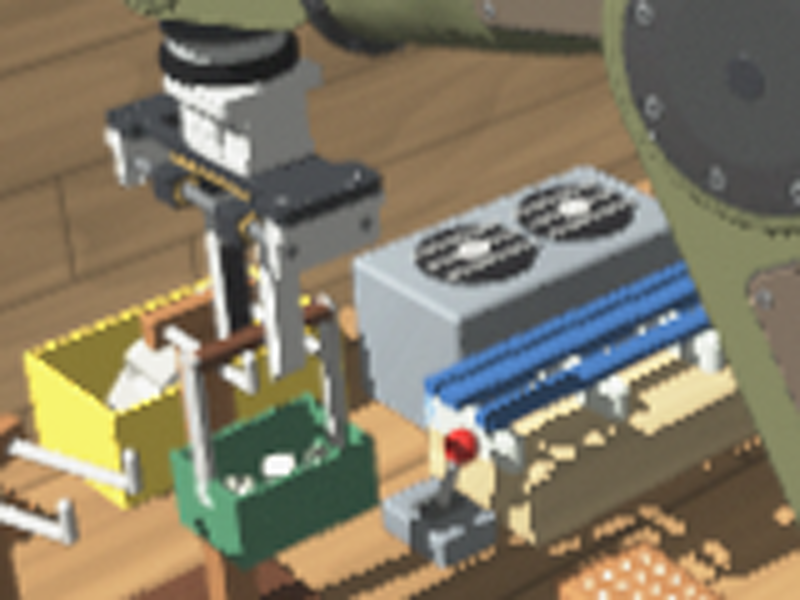

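```bash
python3 -m jog '[0,-25,0,0,0,0, 0,-60,0,0,0,0,0,-60,0,0,0,0]' && python3 go.py 428.5 296.5 200 6.5
```

```text
clock: 15.87
eef_pos: [626.3, 174.5, 328.3]
eef_rot: [-1.562, 0.002, -1.588]
wrist_force: [0.8, 0.1, 0.3]
finger_gap: 39.8
shift [-118.3  126.8 -201. ] turn [-0.5 -7.5 -0.1] pose [626.3 174.5 328.3] [-89.5   0.1 -91. ] F [0.8 0.1 0.3] 39.8 15.8667
```

```bash
python3 -m jog '[-20,0,-35,0,-3,0, -40,0,-70,0,-7.5,0, -60,0,-103,0,-7.5,0, -80,0,-136,0,-7.5,0, -100,0,-170,0,-7.5,0, -118,10,-200,0,-7.5,0, -118,50,-201,0,-7.5,0, -118,90,-201,0,-7.5,0, -118,123,-201,0,-7.5,0,-118,123,-201,0,-7.5,0]' 50 && python3 - <<'E'
from h import *
manip.camera("wrist");p=manip.camera("wrist")
over(p,[place(CADDY,428.5,296.5,125,np.radians(6.5))],"w12.png")
E
```

```text
clock: 16.7
eef_pos: [424.3, 294.6, 192.8]
eef_rot: [-1.579, -0.004, -1.457]
wrist_force: [-1.4, -0.7, -0.9]
finger_gap: 49.8
```

View pics/w12.png

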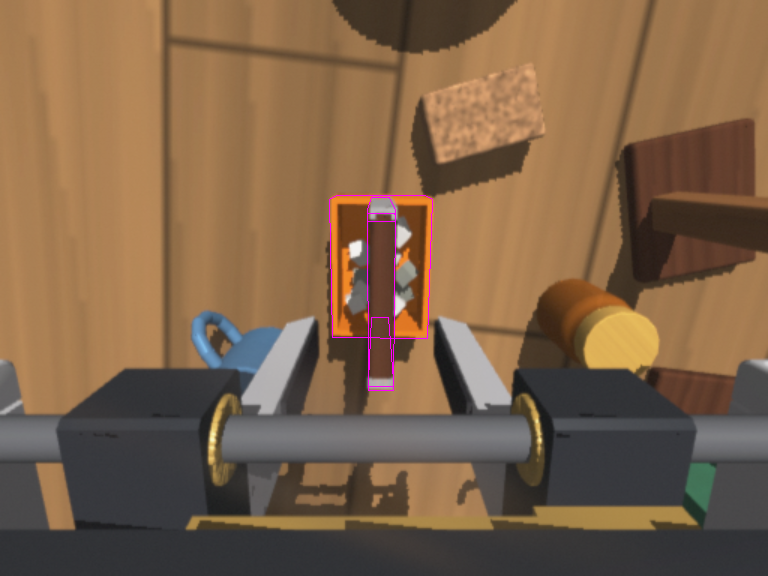

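```bash
python3 go.py 428.5 296.5 129 6.5
```

```text
shift [-0.5 70.2  1.9] turn [ 0. -0.  0.] pose [426.7 295.8 199.2] [-90.   -0.  -83.5] F [ 0.3 -0.5  1.5] 50.2 16.8
```

```bash
python3 -m jog '[-0.5,35,2,0,0,0, -0.5,70,2,0,0,0, -0.5,70,2,0,0,0,-0.5,70,2,0,0,0]' && python3 -m jog '[0,0,0,0,0,0, 0,0,0,0,0,0, 0,0,0,0,0,0, 0,0,0,0,0,0,0,0,0,0,0,0,0,0,0,0,0,0,0,0,0,0,0,0,0,0,0,0,0,0,0,0,0,0,0,0,0,0,0,0,0,0]' 0 40 && python3 go.py 495 312 294 18.5
```

```text
clock: 17.13
eef_pos: [429.1, 296.7, 130.2]
eef_rot: [-1.57, 0.0, -1.458]
wrist_force: [-0.5, 0.0, 0.7]
finger_gap: 49.6
clock: 17.97
eef_pos: [428.6, 296.5, 128.8]
eef_rot: [-1.57, 0.0, -1.457]
wrist_force: [-0.5, -2.9, 6.2]
finger_gap: 13.4
shift [  -7.9 -165.2   67.8] turn [ -0. -12.   0.] pose [428.6 296.5 128.8] [-90.    0.  -83.5] F [-0.5 -2.9  6.2] 13.4 17.9667
```

```bash
python3 -m jog '[0,-20,0,0,0,0, 0,-50,0,0,0,0, 0,-80,0,0,0,0, 0,-110,5,0,-2,0, -2,-140,20,0,-6,0, -5,-165,40,0,-10,0, -7,-165,60,0,-12,0, -8,-165,66,0,-12,0, -8,-165,66,0,-12,0,-8,-165,66,0,-12,0]' && python3 - <<'E'
from h import *
manip.camera("wrist")
p=manip.camera("wrist"); save(p,"w13.png",None,1.5)
E
python3 go.py 495 312 294 18.5
```

```text
clock: 18.8
eef_pos: [492.5, 311.7, 291.9]
eef_rot: [-1.574, -0.0, -1.249]
wrist_force: [-0.0, 0.5, -2.9]
finger_gap: 13.9
shift [ 0.6 -1.3  2.6] turn [ 0.1 -0.   0. ] pose [492.3 311.8 292.7] [-90.1  -0.  -71.5] F [ 0.2  0.6 -3.1] 13.4 18.9
```

View pics/w13.png

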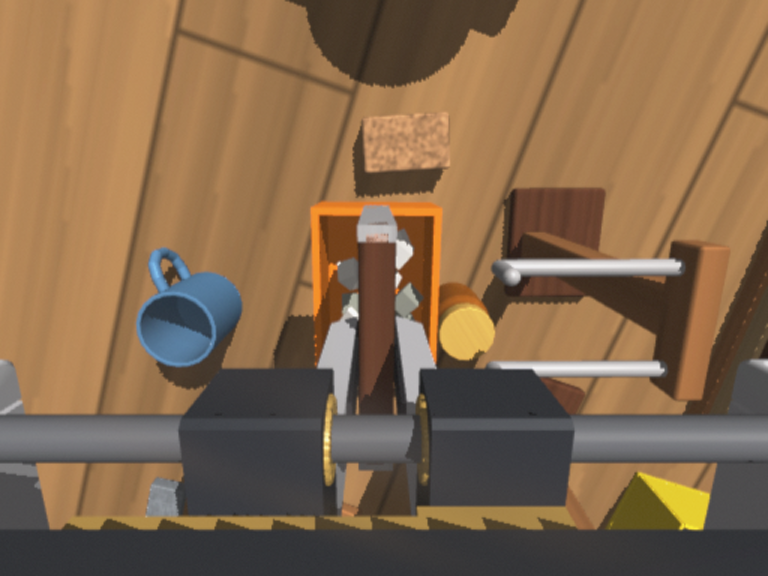

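```bash
python3 - <<'E'
from h import *
p=manip.camera("wrist"); s=manip.read_state(); M=Ro.from_euler('xyz',s["eef_rot"])
for xy,z in [((580,268),245.5),((675,267),245.5),((580,370),245.5),((655,369),245.5),((511,274),266)]:
    print(xy,M.inv().apply(onz(p,np.array(xy)/1.5,z)-s["eef_pos"]).round(1))
E
```

```text
(580, 268) [-24.9  47.5  97.2]
(675, 267) [-25.4  47.4 142.1]
(580, 370) [ 27.5  47.5 103.1]
(655, 369) [ 26.9  47.4 140.6]
(511, 274) [-26.7  27.   58.2]
```

```bash
python3 -m jog '[0,0,25,0,0,0, 0.5,0,50,0,0,0, 1,0,75,0,0,0, 1,0,88,0,0,0, 1,0,88,0,0,0,1,0,88,0,0,0]' && python3 - <<'E'
from h import *
p=manip.camera("wrist"); save(p,"w14.png",None,1.2)
E
```

```text
clock: 19.45
eef_pos: [576.6, 338.9, 292.7]
eef_rot: [-1.572, -0.0, -1.248]
wrist_force: [-0.8, -0.6, -3.2]
finger_gap: 13.5
```

View pics/w14.png

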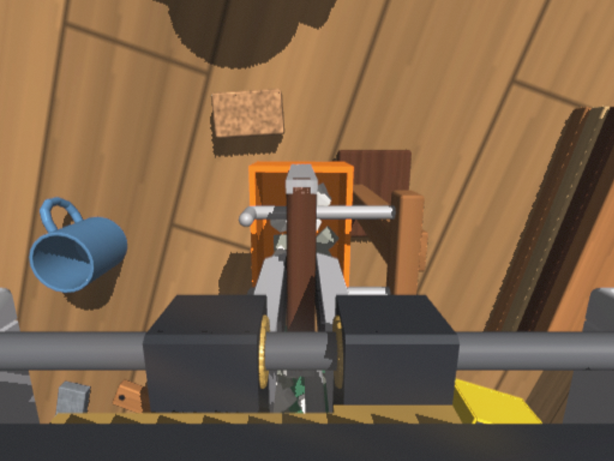

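```bash
python3 -m jog '[0,15,0,0,0,0, 0,28,0,0,0,0, 0,31,0,0,0,0, 0,31,0,0,0,0]' && python3 -m jog '[0,1,0,0,0,0, 0,2,0,0,0,0, 0,3,0,0,0,0, 0,3,0,0,0,0]'
```

```text
clock: 19.83
eef_pos: [576.1, 338.7, 262.1]
eef_rot: [-1.572, -0.0, -1.248]
wrist_force: [0.1, 0.2, -2.8]
finger_gap: 13.7
clock: 20.17
eef_pos: [576.9, 338.9, 259.8]
eef_rot: [-1.57, 0.0, -1.248]
wrist_force: [-1.0, -0.3, -1.9]
finger_gap: 13.2
```

```bash
python3 -m jog '[0,1,0,0,0,0, 0,2,0,0,0,0, 0,2,0,0,0,0]' && python3 -m jog '[0,0,0,0,0,0,0,0,0,0,0,0,0,0,0,0,0,0,0,0,0,0,0,0,0,0,0,0,0,0,0,0,0,0,0,0]' 40 &&python3 - <<'E'
from h import *
p=manip.camera("wrist"); save(p,"w15.png",None,1.2)
p=manip.camera("side"); save(p,"d15.png",(90,100,290,240),4)
E
```

```text
clock: 20.42
eef_pos: [577.0, 339.0, 259.7]
eef_rot: [-1.568, 0.0, -1.248]
wrist_force: [-5.2, -1.5, 9.2]
finger_gap: 13.7
clock: 20.92
eef_pos: [576.9, 338.9, 257.3]
eef_rot: [-1.571, -0.0, -1.248]
wrist_force: [-0.6, -0.1, -0.3]
finger_gap: 39.9
```

View pics/w15.png

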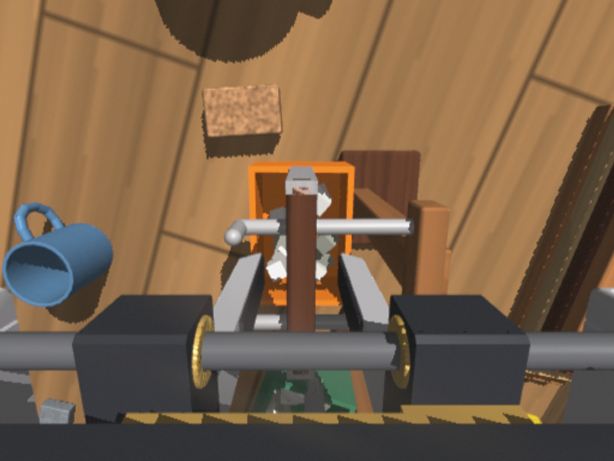

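View pics/d15.png

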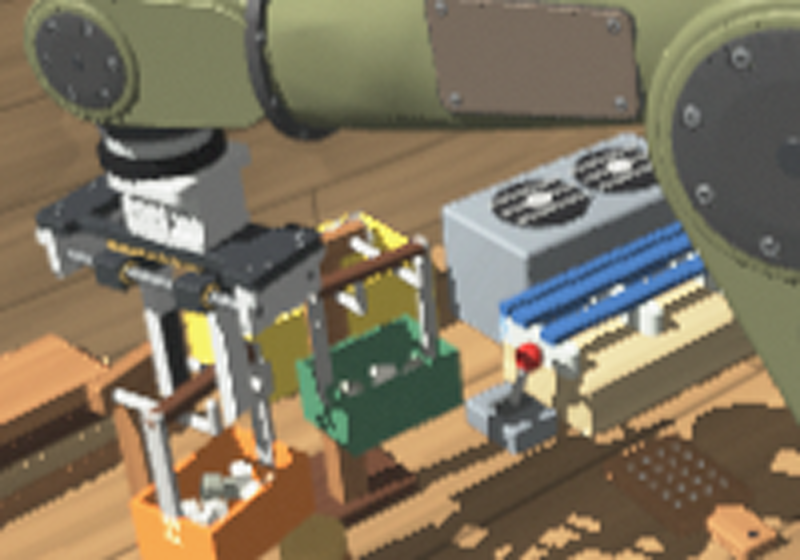

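```bash
python3 -m jog '[0,-30,0,0,0,0, 0,-70,0,0,0,0,0,-80,0,0,0,0,0,-80,0,0,0,0]' && python3 go.py 510 -110 380 0
```

```text
clock: 21.35
eef_pos: [577.4, 339.2, 341.5]
eef_rot: [-1.564, 0.001, -1.248]
wrist_force: [-0.1, 0.9, -0.6]
finger_gap: 39.9
shift [ 404.5  -40.2 -206.2] turn [-0.4 18.5 -0.1] pose [577.4 339.2 341.5] [-89.6   0.1 -71.5] F [-0.1  0.9 -0.6] 39.9 21.35
```

```bash
python3 -m jog '[35,-10,-20,0,2,0, 70,-20,-40,0,5,0, 105,-30,-60,0,10,0, 140,-40,-80,0,15,0, 175,-40,-100,0,18.5,0, 210,-40,-115,0,18.5,0, 245,-40,-130,0,18.5,0, 280,-40,-145,0,18.5,0, 315,-40,-160,0,18.5,0, 350,-40,-178,0,18.5,0]' 60 && python3 -m jog '[32,0,0,0,0,0,60,0,0,0,0,0,60,0,0,0,0,0,60,0,0,0,0,0]' && cat > bl.py <<'E'
from h import *
import sys,pickle
tag=sys.argv[1]; x0=[float(v) for v in sys.argv[2:5]]; x0[2]=np.radians(x0[2])
manip.camera("wrist"); p=manip.camera("wrist"); pickle.dump(p,open("w%s.pkl"%tag,"wb"))
rs=manip.masks_of("board_a_c",p)
for r in rs: print(round(r["score"],2),r["xy"],r["pixels"].sum(),p["img"][r["pixels"]].mean(0).round())
r=near(rs,p,[x0[0]-20,x0[1],8],40)
q,f=fit([(p,r["pixels"])],BOARD,8,x0); print("board",q[:2].round(1),np.degrees(q[2]).round(2),f)
for t in ["slot_1","rack","blower_tip"]:
    for r in manip.tip_of(t,p):
        if r["score"]>.25: print(t,round(r["score"],2),np.round(r["xy"],1),onz(p,r["xy"],{"slot_1":58,"rack":0}.get(t,100)).round(1))
over(p,[place(BOARD,q[0],q[1],8,q[2])],"w%s.png"%tag)
E
python3 bl.py 16 520 -36 -4
```

```text
clock: 22.18
eef_pos: [518.6, -51.2, 376.2]
eef_rot: [-1.572, 0.0, -1.571]
wrist_force: [0.2, -0.4, -0.1]
finger_gap: 60.0
clock: 22.52
eef_pos: [518.9, -110.4, 376.2]
eef_rot: [-1.572, 0.001, -1.573]
wrist_force: [-0.6, 0.2, -0.3]
finger_gap: 60.2
0.81 [230.2, 267.0] 1754 [194. 160. 116.]Traceback (most recent call last):
  File "bl.py", line 8, in <module>
    q,f=fit([(p,r["pixels"])],BOARD,8,x0); print("board",q[:2].round(1),np.degrees(q[2]).round(2),f)
                ~^^^^^^^^^^
TypeError: 'NoneType' object is not subscriptable
```

```bash
python3 - <<'E'
from h import *
p=manip.camera("wrist"); save(p,"w16.png",None,1.5)
p=manip.camera("scene"); save(p,"s16.png",None,1.5)
E
```

```text
(no output)
```

View pics/w16.png

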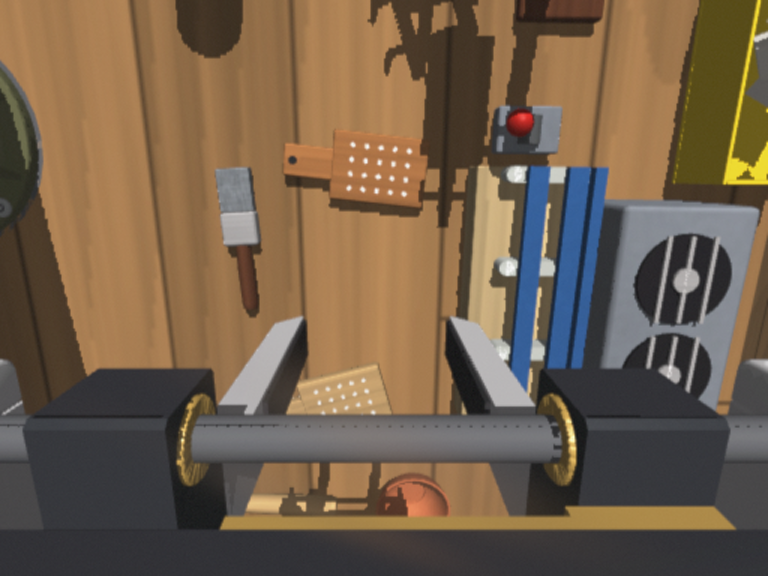

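View pics/s16.png

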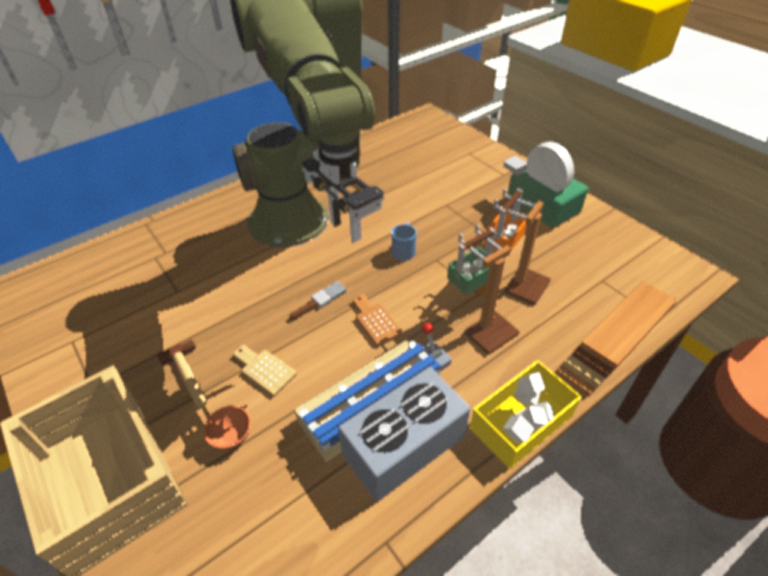

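```bash
cat > bl2.py <<'E'
from h import *
from scipy.optimize import least_squares
p=manip.camera("wrist")
for t in ["board_c_c","board_b_c"]:
    for r in manip.masks_of(t,p): print(t,round(r["score"],2),r["xy"],r["pixels"].sum())
    for r in manip.tip_of(t,p): print("T",t,round(r["score"],2),r["xy"],onz(p,r["xy"],8).round(1))
    p=manip.camera("wrist")
for t in ["slot_1","rack","blower_tip"]:
    for r in manip.tip_of(t,p):
        if r["score"]>.25: print(t,round(r["score"],2),np.round(r["xy"],1),onz(p,r["xy"],{"slot_1":58,"rack":0}.get(t,100)).round(1))
C=np.array([[334,130],[427,140],[420,208],[330,201],[287,144],[286,176]])/1.5
W=np.array([[-55,39,8],[55,39,8],[55,-39,8],[-55,-39,8],[-109.5,18,8],[-109.5,-18,8.]])
f=lambda q:(proj(p,place([W],q[0],q[1],8,q[2])[0])-C).ravel()
r=least_squares(f,[520,-36,-.05]); print(r.x[:2].round(1),np.degrees(r.x[2]).round(1),r.fun.round(1))
over(p,[place(BOARD,r.x[0],r.x[1],8,r.x[2])],"w17.png")
E
python3 bl2.py
```

```text
T board_c_c 0.25 [304.6, 197.1] [ 621.2 -188.2    8. ]
board_b_c 0.84 [245.5, 110.4] 3595
board_b_c 0.61 [162.1, 145.6] 1703
T board_b_c 0.94 [253.1, 110.1] [524.3 -31.7   8. ]
T board_b_c 0.67 [350.1, 146.7] [698.4 -94.8   8. ]
slot_1 0.79 [339.1 255.7] [ 677.8 -283.3   58. ]
slot_1 0.67 [346.8 207.4] [ 684.3 -193.2   58. ]
slot_1 0.61 [348.6 146. ] [678.8 -88.9  58. ]
rack 0.82 [305.5 197.9] [ 624.4 -193.     0. ]
blower_tip 0.77 [344.9  80.9] [652.1   6.2 100. ]
[523.8 -37.9] -5.5 [-0.1 -0.2  2.8 -0.3  1.9  0.8 -0.7 -0.7 -1.8  0.2 -2.1  0.6]
```

View pics/w17.png

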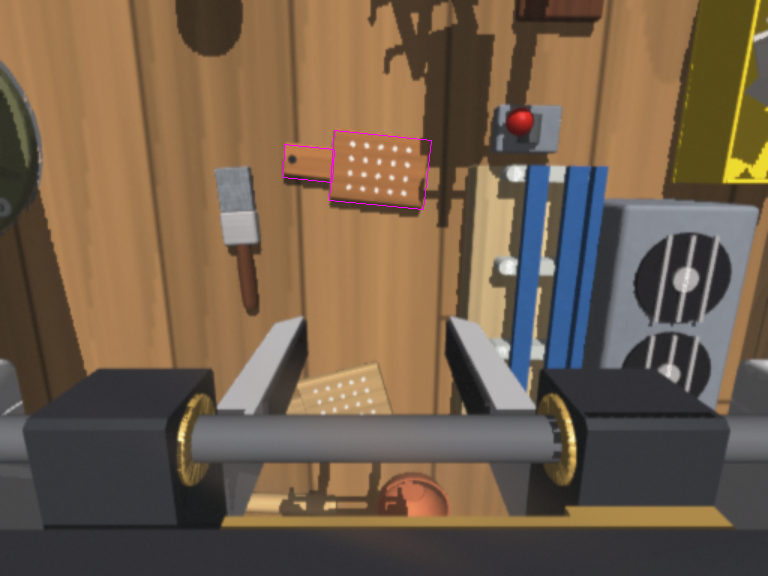

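```bash
python3 go.py 440 -30 200 -95.5
```

```text
shift [-79.5 177.4 -79.2] turn [ 0.  95.5  0. ] pose [ 519.2 -109.5  377.4] [-90.   0. -90.] F [0.2 0.5 0.2] 60.2 23.2667
```

```bash
python3 -m jog '[-8,18,-8,0,7,0, -16,36,-16,0,14,0, -24,54,-24,0,21,0, -32,72,-32,0,28,0, -40,90,-40,0,35,0, -48,108,-48,0,42,0, -56,126,-56,0,49,0, -64,144,-64,0,56,0, -72,162,-72,0,63,0, -79.5,177,-79,0,70,0]' 60 && python3 -m jog '[0,0,0,0,7,0,0,0,0,0,14,0,0,0,0,0,20,0,0,0,0,0,25.5,0,0,0,0,0,25.5,0,0,0,0,0,25.5,0]' && cat > bl3.py <<'E'
from h import *
import sys
tag=sys.argv[1]; x0=[float(v) for v in sys.argv[2:5]]
manip.camera("wrist"); p=manip.camera("wrist")
for t in ["board_c_c"]:
    for r in manip.masks_of(t,p): print(t,round(r["score"],2),r["xy"],r["pixels"].sum())
    for r in manip.tip_of(t,p): print("T",t,round(r["score"],2),r["xy"],onz(p,r["xy"],8).round(1))
over(p,[place(BOARD,x0[0],x0[1],8,np.radians(x0[2]))],"w%s.png"%tag)
E
python3 bl3.py 18 522.5 -38 -5.5;python3 go.py 440 -30 200 -95.5
```

```text
clock: 24.1
eef_pos: [439.4, -29.6, 199.4]
eef_rot: [-1.571, -0.0, -2.799]
wrist_force: [0.7, -0.4, 0.8]
finger_gap: 59.8
clock: 24.6
eef_pos: [440.2, -30.0, 200.5]
eef_rot: [-1.571, 0.0, 3.049]
wrist_force: [0.6, 0.6, -0.5]
finger_gap: 60.0
T board_c_c 0.66 [250.3, 103.7] [522.4 -37.9   8. ]
shift [ 0.2  0.4 -0. ] turn [0.  0.1 0. ] pose [440.2 -30.  200.4] [-90.   -0.  174.6] F [0.3 0.2 0.2] 59.5 24.8
```

View pics/w18.png

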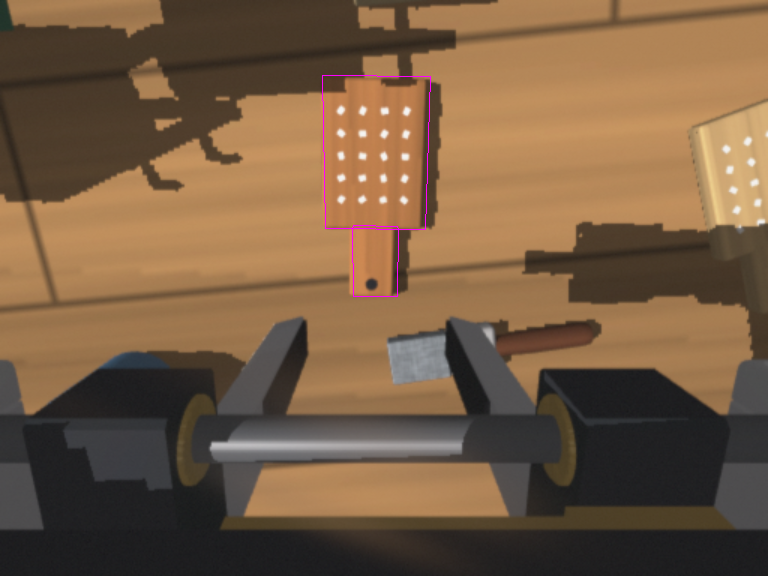

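```bash
python3 go.py 441 -28.4 25.5 -95.5; python3 -m jog '[0,40,-1.5,0,0,0, -0.5,80,-1.5,0,0,0, -0.5,120,-1.5,0,0,0, -0.5,155,-1.5,0,0,0, -0.5,170,-1.5,0,0,0, -0.5,175,-1.5,0,0,0,-0.5,175,-1.5,0,0,0]' && python3 -m jog '[0,0,0,0,0,0, 0,0,0,0,0,0, 0,0,0,0,0,0, 0,0,0,0,0,0,0,0,0,0,0,0,0,0,0,0,0,0,0,0,0,0,0,0,0,0,0,0,0,0]' 0 30
```

```text
shift [ -0.7 174.9  -1.7] turn [0.  0.1 0. ] pose [440.2 -30.  200.4] [-90.   -0.  174.6] F [0.3 0.2 0.2] 59.5 24.8
clock: 25.38
eef_pos: [440.5, -28.5, 24.8]
eef_rot: [-1.571, -0.002, 3.046]
wrist_force: [0.2, -0.2, 0.2]
finger_gap: 60.0
clock: 26.05
eef_pos: [441.3, -28.6, 26.4]
eef_rot: [-1.571, 0.002, 3.046]
wrist_force: [-2.5, 0.1, 8.2]
finger_gap: 35.6
```

```bash
python3 go.py 440 -89 92 -89; python3 -m jog '[0,-10,0,0,0,0, 0,-30,0,0,0,0, 0,-55,0,0,0,0, 0,-66,0,0,0,0,0,-66,0,0,0,0]' && python3 go.py 440 -89 92 -89
```

```text
shift [ -4.5 -65.6  60.2] turn [-0.  -6.5 -0.1] pose [441.3 -28.6  26.4] [-9.000e+01  1.000e-01  1.745e+02] F [-2.5  0.1  8.2] 35.6 26.05
clock: 26.47
eef_pos: [442.0, -28.7, 94.3]
eef_rot: [-1.571, 0.005, 3.046]
wrist_force: [0.0, -0.5, 0.0]
finger_gap: 35.2
shift [-3.8  2.3 60.2] turn [-0.  -6.5 -0.3] pose [442.  -28.7  94.3] [-90.    0.3 174.5] F [ 0.  -0.5  0. ] 35.2 26.4667
```

```bash
python3 -m jog '[-1,0,20,0,-2,0, -2,0,40,0,-5,0, -4,0,60,0,-6.5,0, -4,0,60,0,-6.5,0,-4,0,60,0,-6.5,0]' && python3 - <<'E'
from h import *
import pickle
manip.camera("wrist"); p=manip.camera("wrist"); pickle.dump(p,open("w19.pkl","wb"))
save(p,"w19.png",None,1.5); print(p["origin"],p["orientation"])
for t in ["slot_1","rack","blower_tip","board_c_c"]:
    for r in manip.tip_of(t,p):
        if r["score"]>.25: print(t,round(r["score"],2),np.round(r["xy"],1),onz(p,r["xy"],{"slot_1":58,"rack":0,"board_c_c":78}.get(t,100)).round(1))
E
python3 go.py 440 -89 92 -89
```

```text
clock: 26.88
eef_pos: [438.6, -89.0, 90.9]
eef_rot: [-1.571, -0.001, -3.126]
wrist_force: [-0.4, -0.2, -1.1]
finger_gap: 35.6
[508.85938946 -87.79869439 246.87297802] [ 2.89789765e+00  2.24057291e-04 -1.55401646e+00]
blower_tip 0.4 [252.5  93.7] [518.6 -88.6 100. ]
shift [-0.9 -0.6  0.9] turn [0. 0. 0.] pose [439.  -88.1  91.4] [ -90.   -0. -179.] F [-0.2  0.9 -1.2] 35.4 27.1833
```

View pics/w19.png

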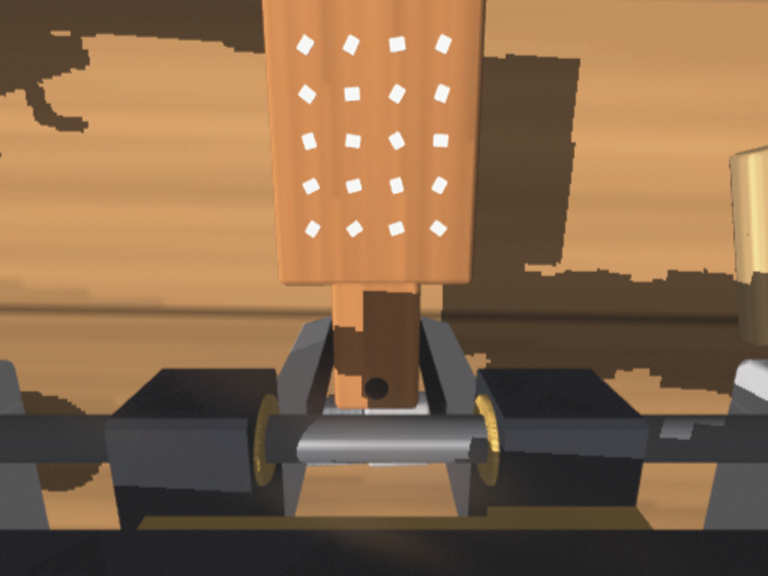

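```bash
python3 - <<'E'
from h import *
import pickle
p=pickle.load(open("w16.pkl","rb")); print(p["origin"],p["orientation"]); save(p,"w20.png",(300,55,420,260),3.5)
E
```

```text
[519.96213207 -40.53012515 532.49021794] [ 2.89941409e+00  1.42312094e-03 -4.50555412e-05]
```

View pics/w20.png

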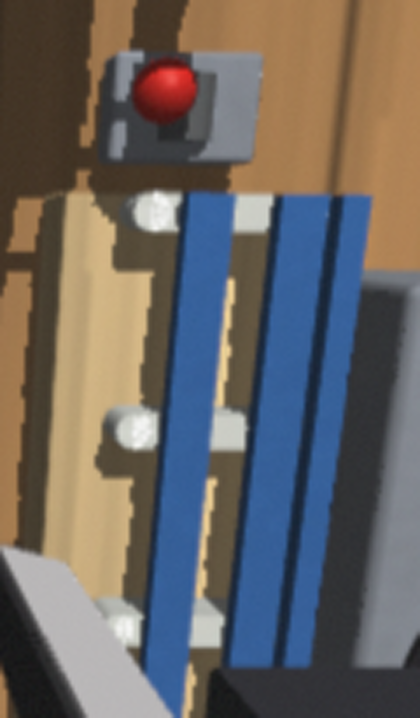

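```bash
python3 - <<'E'
from h import *
import pickle
p=pickle.load(open("w16.pkl","rb"))
g=lambda x,y,z: onz(p,(x/3.5+300,y/3.5+55),z).round(1)
print("noses",g(154,212,74),g(136,430,74),g(124,627,74))
print("nose front",g(128,212,66),g(106,430,66))
print("edge",g(65,193,50),g(55,380,50),g(45,550,50))
print("bar",g(187,194,84),g(166,430,84),g(146,670,84))
print("lever ball",g(165,91,100), g(165,91,85),g(165,91,115))
print("housing",g(115,52,30),g(262,55,30),g(250,160,30),g(105,160,30))
E
```

```text
noses [661.9 -41.2  74. ] [ 661.1 -138.2   74. ] [ 662.3 -235.    74. ]
nose front [652.8 -41.2  66. ] [ 649.5 -139.9   66. ]
edge [628.  -32.8  50. ] [ 628.1 -119.    50. ] [ 627.7 -204.2   50. ]
bar [672.2 -33.8  84. ] [ 671.4 -136.1   84. ] [ 671.2 -252.7   84. ]
lever ball [654.6   5.8 100. ] [659.3   7.4  85. ] [649.9   4.2 115. ]
housing [652.   30.3  30. ] [719.8  29.   30. ] [718.9 -17.5  30. ] [650.5 -17.5  30. ]
```

```bash
python3 - <<'E'
from h import *
import pickle
p=pickle.load(open("w19.pkl","rb"))
g=lambda x,y,z: onz(p,(x/1.5,y/1.5),z).round(1)
for q in [(280,284),(472,283),(264,5),(486,5),(333,340),(420,340)]: print(q,g(*q,81.5))
E
```

```text
(280, 284) [465.9 -51.2  81.5]
(472, 283) [ 467.5 -126.    81.5]
(264, 5) [562.7 -49.3  81.5]
(486, 5) [ 564.  -123.9   81.5]
(333, 340) [442.9 -71.7  81.5]
(420, 340) [ 443.5 -106.7   81.5]
```

```bash
python3 go.py 480 -90 79 -90.5
```

```text
shift [-40.9  12.4   2.6] turn [0.  1.5 0. ] pose [439.  -88.1  91.4] [ -90.   -0. -179.] F [-0.2  0.9 -1.2] 35.4 27.1833
```

```bash
python3 -m jog '[-10,6,2,0,1,0, -25,12,2.5,0,1.5,0, -41,12.5,2.5,0,1.5,0, -41,12.5,2.5,0,1.5,0,-41,12.5,2.5,0,1.5,0]' && python3 - <<'E'
from h import *
for i in range(2):
    p=manip.camera("wrist")
save(p,"w21.png",None,1.5)
g=lambda x,y,z: onz(p,(x/1.5,y/1.5),z).round(1)
import pickle; pickle.dump(p,open("w21.pkl","wb"))
p=manip.camera("side"); save(p,"d21.png",(200,130,330,250),6)
p=manip.camera("scene"); save(p,"s21.png",(180,170,310,290),6)
E
python3 go.py 480 -90 79 -90.5
```

```text
clock: 27.6
eef_pos: [480.0, -90.0, 78.6]
eef_rot: [-1.571, -0.001, 3.134]
wrist_force: [0.5, 0.0, -1.9]
finger_gap: 35.7
shift [-0.4  0.1 -0.4] turn [0. 0. 0.] pose [479.5 -90.3  79.1] [-90.   -0.  179.5] F [-0.7 -0.5 -1.5] 36.0 27.8
```

View pics/w21.png

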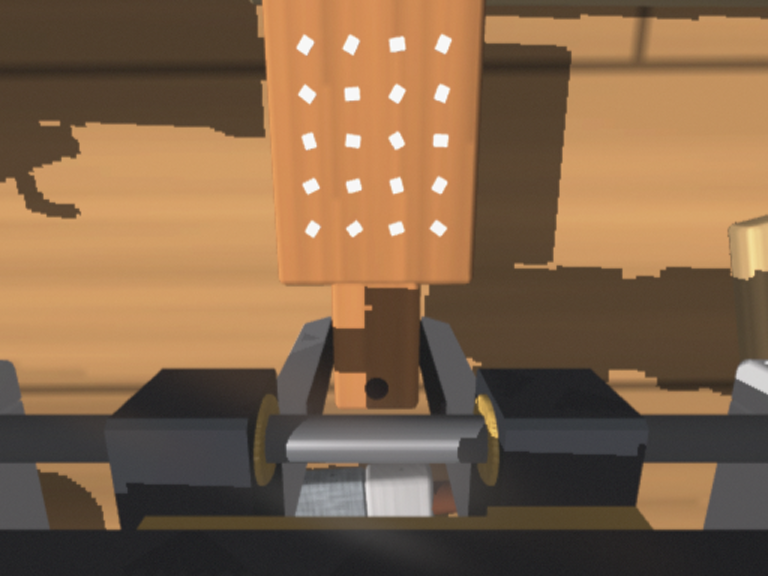

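View pics/d21.png

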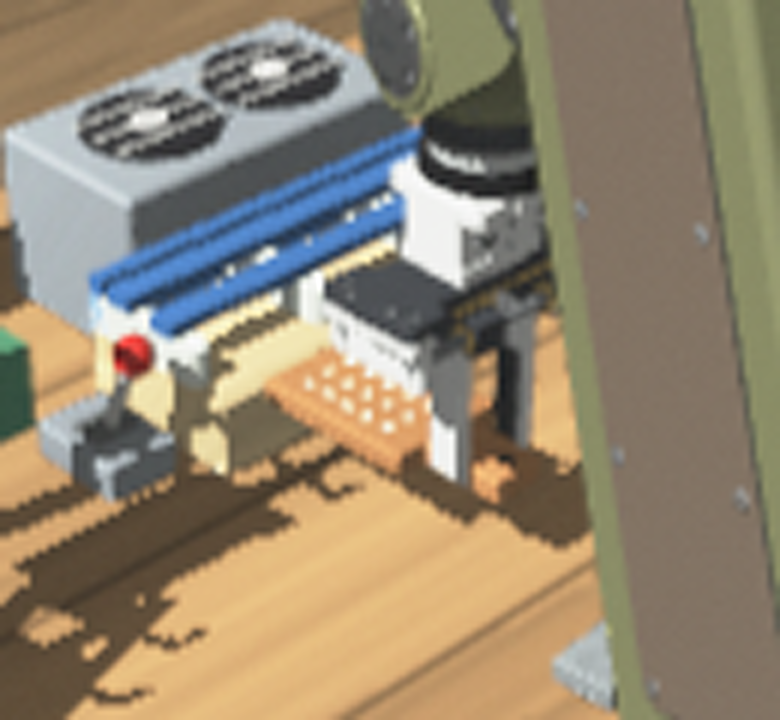

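View pics/s21.png

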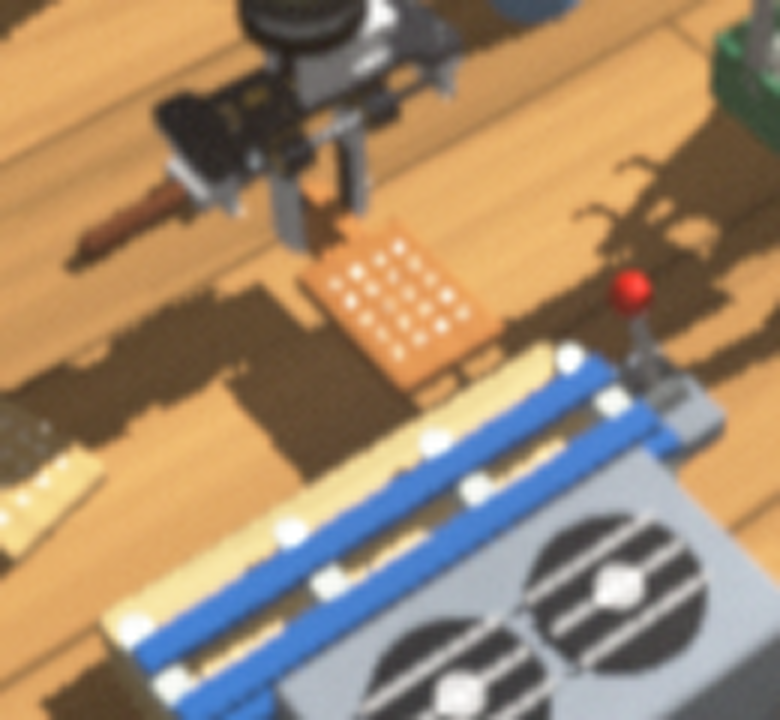

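```bash
python3 -m jog '[-12,1,0,0,0,0, -24,1,0,0,0,0, -34,1,0,0,0,0, -34,1,0,0,0,0]' && python3 -m jog '[-5,0,0,0,0,0,-10,0,0,0,0,0,-15,0,0,0,0,0,-20,0,0,0,0,0]' && python3 -m jog '[-5,0,0,0,0,0,-10,0,0,0,0,0,-10,0,0,0,0,0]'
```

```text
clock: 28.13
eef_pos: [514.9, -90.8, 78.2]
eef_rot: [-1.571, 0.001, 3.133]
wrist_force: [-0.4, 0.2, -0.9]
finger_gap: 35.5
clock: 28.47
eef_pos: [534.3, -90.9, 78.0]
eef_rot: [-1.571, -0.0, 3.133]
wrist_force: [-1.3, 1.0, -1.2]
finger_gap: 35.6
clock: 28.72
eef_pos: [544.9, -91.0, 77.9]
eef_rot: [-1.571, 0.0, 3.133]
wrist_force: [1.0, 0.2, -0.6]
finger_gap: 35.4
```

```bash
python3 -m jog '[-8,0,0,0,0,0,-16,0,0,0,0,0,-24,0,0,0,0,0,-32,0,0,0,0,0,-40,0,0,0,0,0,-45,0,0,0,0,0,-45,0,0,0,0,0]' && python3 -m jog '[-3,0,0,0,0,0,-6,0,0,0,0,0,-6,0,0,0,0,0]'
```

```text
clock: 29.3
eef_pos: [590.1, -91.3, 77.8]
eef_rot: [-1.571, 0.001, 3.133]
wrist_force: [1.9, 2.1, -1.7]
finger_gap: 35.5
clock: 29.55
eef_pos: [595.2, -91.3, 77.8]
eef_rot: [-1.571, -0.0, 3.133]
wrist_force: [-0.9, 3.5, -0.9]
finger_gap: 35.7
```

```bash
python3 -m jog '[-2,0,-0.7,0,0,0,-4,0,-0.7,0,0,0,-4,0,-0.7,0,0,0]' && python3 -m jog '[-1,0,0,0,0,0,-2,0,0,0,0,0,-2,0,0,0,0,0]' && python3 -m jog '[-1,0,0,0,0,0,-2,0,0,0,0,0,-2,0,0,0,0,0]'
```

```text
clock: 29.8
eef_pos: [599.5, -91.0, 78.2]
eef_rot: [-1.57, 0.001, 3.133]
wrist_force: [0.5, -0.2, -1.6]
finger_gap: 35.7
clock: 30.05
eef_pos: [600.6, -90.9, 77.7]
eef_rot: [-1.571, -0.002, 3.133]
wrist_force: [-5.2, 1.0, -0.6]
finger_gap: 35.8
clock: 30.3
eef_pos: [600.9, -90.6, 76.8]
eef_rot: [-1.572, -0.007, 3.133]
wrist_force: [-16.0, 3.8, 0.3]
finger_gap: 35.7
```

```bash
python3 -m jog '[1,1,0,0,0,0,1.5,2,0,0,0,0,1.5,2,0,0,0,0]' && python3 -m jog '[0,0,0,0,0,0,0,0,0,0,0,0,0,0,0,0,0,0,0,0,0,0,0,0,0,0,0,0,0,0]' 56 && python3 -m jog '[10,-30,0,0,0,0,20,-70,0,0,0,0,20,-100,0,0,0,0,20,-100,0,0,0,0]' && python3 - <<'E'
from h import *
manip.camera("wrist"); p=manip.camera("wrist"); save(p,"w22.png",None,1.5)
p=manip.camera("scene"); save(p,"s22.png",(180,170,310,290),6)
E
```

```text
clock: 30.55
eef_pos: [600.7, -90.7, 76.2]
eef_rot: [-1.571, -0.002, 3.133]
wrist_force: [-10.7, 3.5, 5.7]
finger_gap: 35.6
clock: 30.97
eef_pos: [601.7, -90.9, 76.0]
eef_rot: [-1.571, 0.0, 3.133]
wrist_force: [0.4, -0.1, 0.5]
finger_gap: 56.1
clock: 31.3
eef_pos: [583.5, -91.2, 182.7]
eef_rot: [-1.569, 0.01, 3.133]
wrist_force: [0.0, -0.6, 0.7]
finger_gap: 56.1
```

View pics/w22.png

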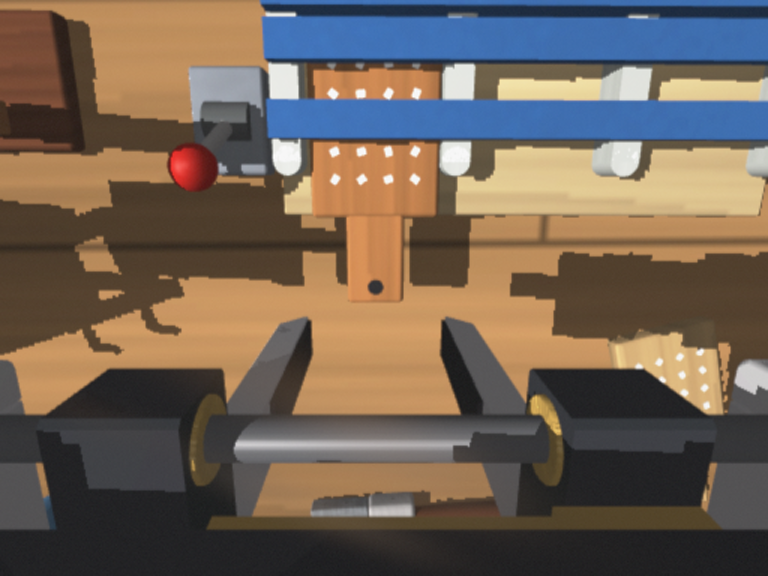

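View pics/s22.png

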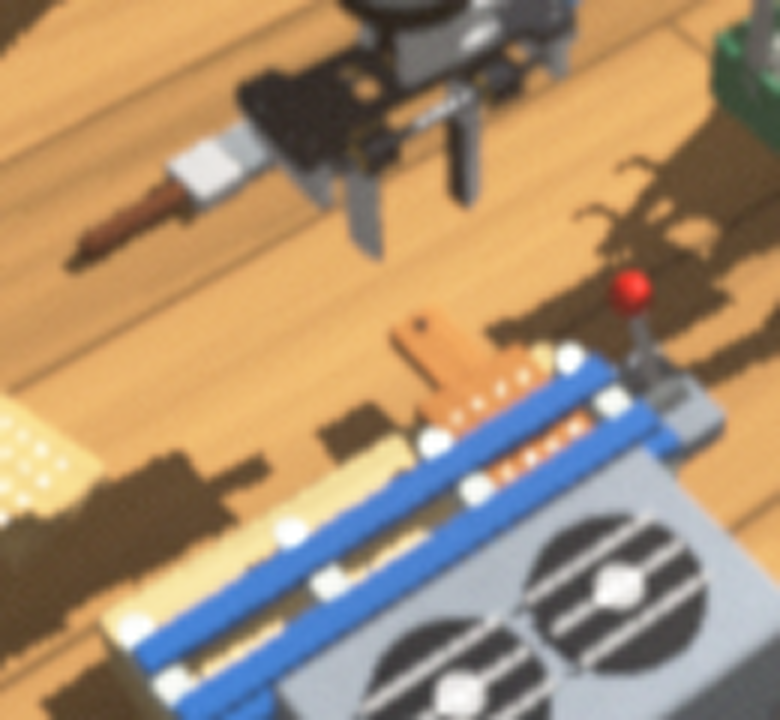

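```bash
python3 go.py 400 -330 330 -90
```

```text
shift [ 179.4 -154.6  241. ] turn [ 0.  -0.5  0. ] pose [581.4 -90.6 175.4] [-90.   -0.  179.5] F [-0.   0.1 -1.2] 56.1 31.45
```

```bash
python3 -m jog '[20,-20,24,0,0,0, 40,-40,48,0,0,0, 60,-60,80,0,0,0, 80,-75,110,0,0,0,100,-90,140,0,0,0,120,-110,165,0,0,0,140,-125,190,0,0,0,160,-140,215,0,0,0,180,-155,241,0,0,0,180,-155,241,0,0,0]' && python3 bl.py 23 478 -348 15; python3 - <<'E'
from h import *
p=manip.camera("scene"); save(p,"s23.png",None,1.5)
E
```

```text
clock: 32.28
eef_pos: [397.1, -333.7, 332.0]
eef_rot: [-1.569, 0.0, 3.129]
wrist_force: [-0.0, -0.3, 0.4]
finger_gap: 55.9
0.75 [251.6, 116.7] 4304 [203. 168. 119.]
board [ 478.2 -329.9] 15.4 0.015555959651904478
slot_1 0.53 [344.  175.3] [ 379.  -472.2   58. ]
rack 0.9 [151.   13.5] [ 617.2 -186.2   -0. ]
```

View pics/w23.png

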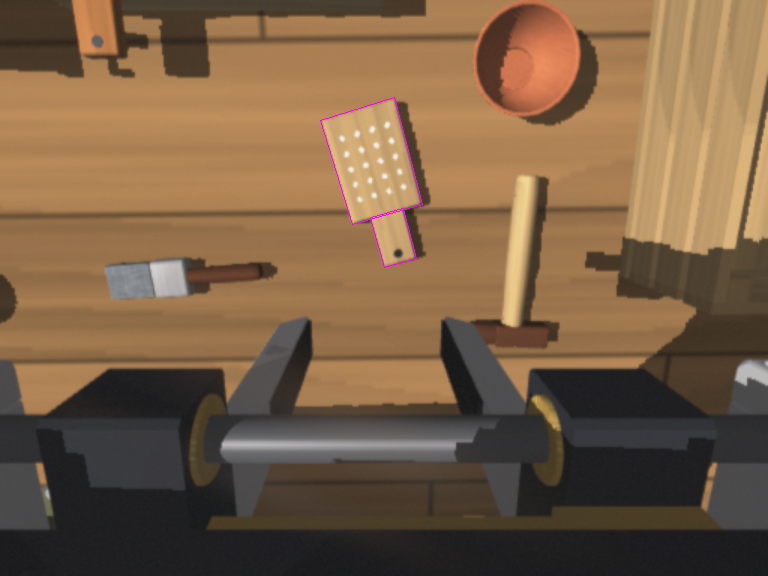

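View pics/s23.png

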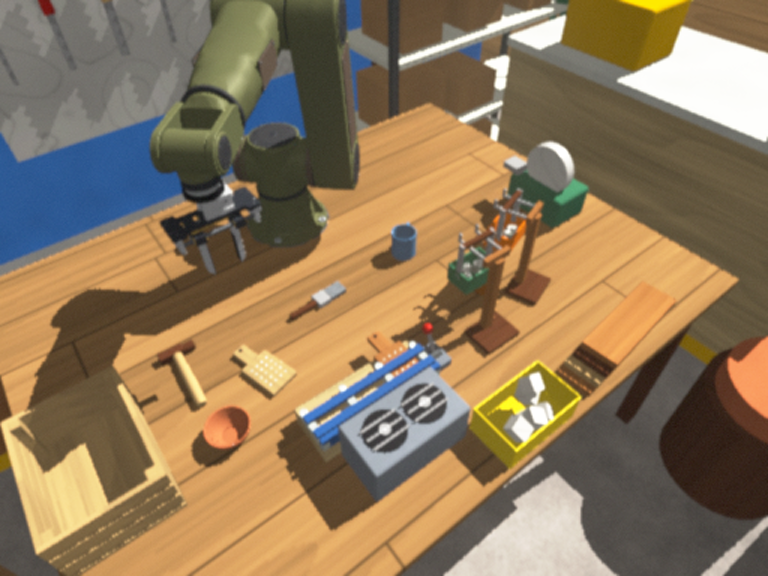

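```bash
python3 go.py 399 -351.7 150 -74.6
```

```text
shift [  0.7 180.   22.6] turn [  0.1 -15.8   0.1] pose [ 400.1 -329.3  330. ] [-9.010e+01 -1.000e-01  1.796e+02] F [ 1.6  1.1 -0.1] 55.9 32.6333
```

```bash
python3 -m jog '[0,35,5,0,-5,0, 0,70,10,0,-10,0, 0.5,105,18,0,-15.8,0, 0.7,140,22.5,0,-15.8,0, 0.7,170,22.5,0,-15.8,0,0.7,180,22.5,0,-15.8,0,0.7,180,22.5,0,-15.8,0]' && python3 bl.py 24 478 -330 15.4; python3 go.py 399 -351.7 25.5 -74.6
```

```text
clock: 33.22
eef_pos: [398.2, -351.4, 148.8]
eef_rot: [-1.575, -0.002, -2.874]
wrist_force: [-0.6, -0.0, 0.3]
finger_gap: 56.4
0.81 [250.6, 110.3] 11236 [192. 158. 113.]
board [ 477.5 -330.4] 15.42 0.018454702777258226
slot_1 0.7 [364.3 241.5] [ 385.2 -465.1   58. ]
shift [ -0.  127.1  -1.5] turn [-0.1 -0.1 -0.1] pose [ 399.1 -352.9  152.6] [-8.990e+01  1.000e-01 -1.647e+02] F [ 0.2 -0.3  0.2] 56.0 33.5167
```

View pics/w24.png

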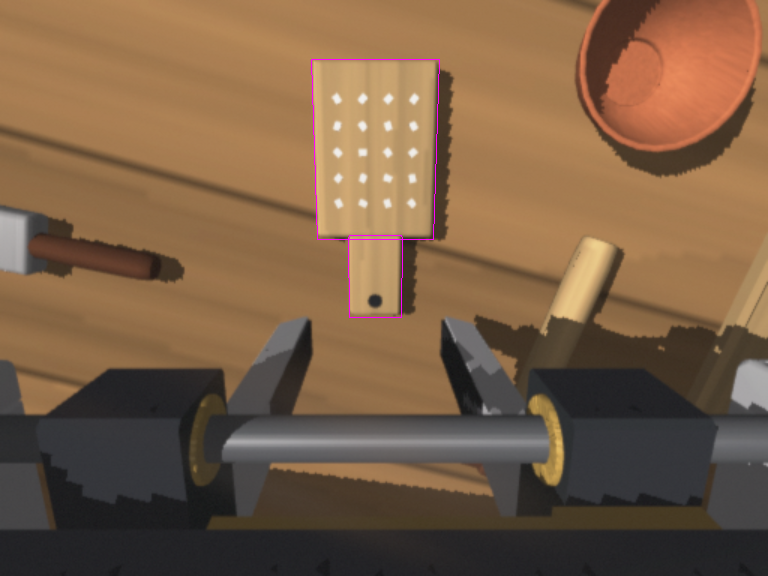

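```bash
python3 - <<'E'
from h import *
import pickle
s=manip.read_state(); M=Ro.from_euler('xyz',s["eef_rot"])
for f,pts in (("w23.pkl",[(472,330),(548,335),(530,180),(510,320)]),("w24.pkl",[(600,245),(560,315),(525,375)])):
    p=pickle.load(open(f,"rb"))
    for q in pts:
        w=onz(p,(q[0]/1.5,q[1]/1.5),20); print(f,q,w.round(0),M.inv().apply(w-s["eef_pos"]).round(0))
E
```

```text
w23.pkl (472, 330) [ 294. -440.   20.] [124. 133.  56.]
w23.pkl (548, 335) [ 287. -526.   20.] [154. 133. 137.]
w23.pkl (530, 180) [ 459. -493.   20.] [-20. 133. 151.]
w23.pkl (510, 320) [ 306. -482.   20.] [124. 133. 100.]
w24.pkl (600, 245) [ 461. -489.   20.] [-23. 133. 148.]
w24.pkl (560, 315) [ 408. -482.   20.] [ 25. 133. 126.]
w24.pkl (525, 375) [ 359. -474.   20.] [ 70. 133. 106.]
```

```bash
python3 -m jog '[0,40,-0.5,0,0,0, 0,80,-0.5,0,0,0, 0,110,-0.5,0,0,0, 0,122,-0.5,0,0,0, 0,127,-0.5,0,0,0,0,127,-0.5,0,0,0]' && python3 -m jog '[0,0,0,0,0,0, 0,0,0,0,0,0, 0,0,0,0,0,0, 0,0,0,0,0,0,0,0,0,0,0,0,0,0,0,0,0,0,0,0,0,0,0,0]' 0 30 && python3 -m jog '[0,-10,0,0,0,0, 0,-30,0,0,0,0, 0,-55,0,0,0,0, 0,-70,0,0,0,0,0,-70,0,0,0,0]' && python3 go.py 420 -284.5 95 -90.5
```

```text
clock: 34.02
eef_pos: [398.8, -352.4, 24.5]
eef_rot: [-1.57, 0.0, -2.875]
wrist_force: [-1.2, 0.7, -0.3]
finger_gap: 56.0
clock: 34.6
eef_pos: [398.9, -352.5, 25.2]
eef_rot: [-1.569, 0.001, -2.874]
wrist_force: [-0.7, 1.3, 8.2]
finger_gap: 35.8
clock: 35.02
eef_pos: [399.5, -353.2, 97.8]
eef_rot: [-1.566, 0.003, -2.875]
wrist_force: [0.4, -0.4, -0.9]
finger_gap: 35.5
shift [-37.9   2.6 -60.8] turn [-0.3 15.8 -0.2] pose [ 399.5 -353.2   97.8] [ -89.7    0.2 -164.7] F [ 0.4 -0.4 -0.9] 35.5 35.0167
```

```bash
python3 -m jog '[-8,0,-15,0,4,0, -16,0,-30,0,8,0, -28,0,-45,0,12,0, -38,1,-61,0,15.8,0, -38,1,-61,0,15.8,0,-38,1,-61,0,15.8,0]' && python3 go.py 480 -284 78.5 -90.5
```

```text
clock: 35.52
eef_pos: [419.0, -282.7, 92.5]
eef_rot: [-1.571, -0.001, 3.135]
wrist_force: [0.2, -1.0, -1.2]
finger_gap: 35.7
shift [-61.   14.    0.9] turn [0.  0.2 0. ] pose [ 419.  -282.7   92.5] [-90.   -0.  179.7] F [ 0.2 -1.  -1.2] 35.7 35.5167
```

```bash
python3 -m jog '[-15,7,1,0,0,0, -35,14,1,0,0,0, -61,14,1,0,0,0, -61,14,1,0,0,0,-61,14,1,0,0,0]' && python3 - <<'E'
from h import *
manip.camera("wrist"); p=manip.camera("wrist"); save(p,"w25.png",None,1.5)
s=manip.read_state(); print(s["eef_pos"])
g=lambda x,y,z: onz(p,(x/1.5,y/1.5),z).round(1)
p=manip.camera("scene"); save(p,"s25.png",(150,190,280,310),6)
E
python3 go.py 480 -284 78.5 -90.5
```

```text
clock: 35.93
eef_pos: [480.1, -285.3, 78.2]
eef_rot: [-1.571, -0.001, 3.135]
wrist_force: [-0.8, 0.6, -1.8]
finger_gap: 35.8
[ 479.19305857 -285.21840956   78.55451387]
shift [-0.8  0.3 -1.2] turn [ 0. -0.  0.] pose [ 479.2 -285.2   78.8] [-90.   -0.  179.5] F [-0.3 -0.3 -0.9] 35.3 36.0833
```

View pics/w25.png

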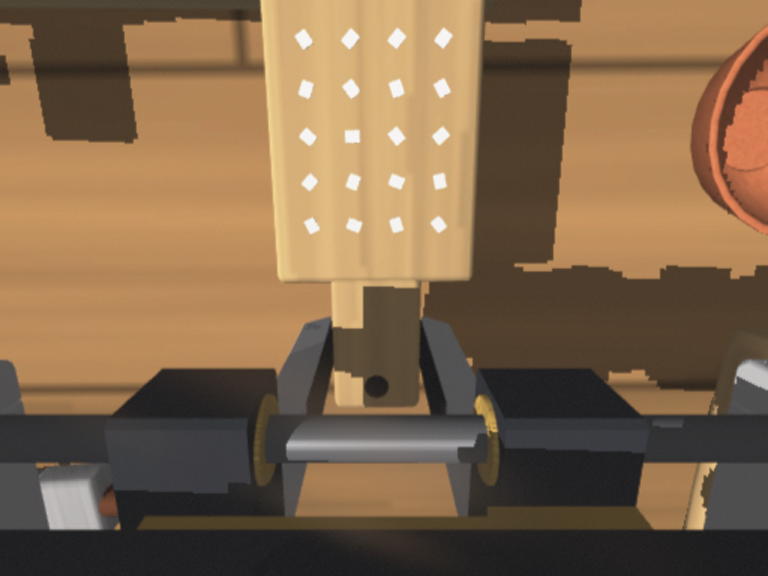

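View pics/s25.png

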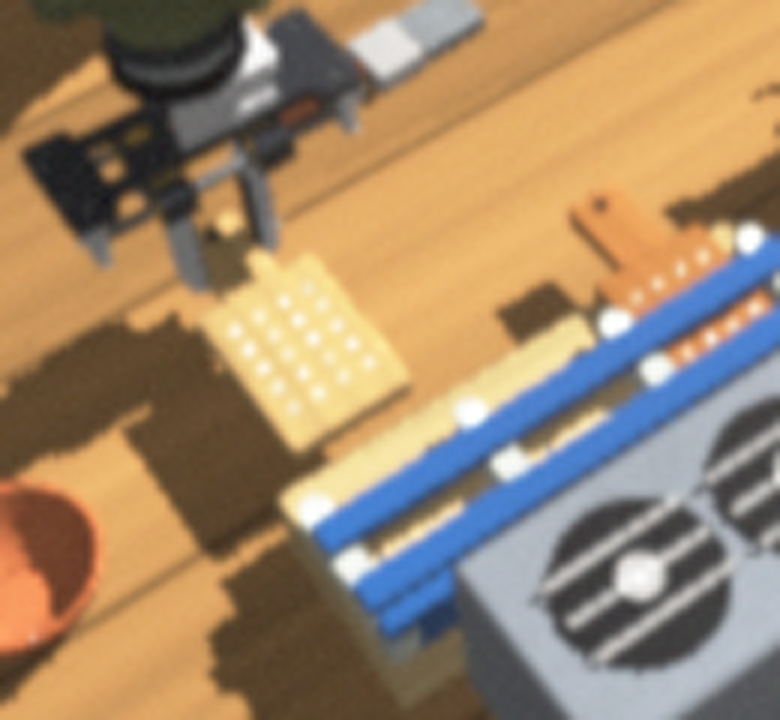

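```bash
python3 -m jog '[-12,0,-1,0,0,0, -24,0,-1,0,0,0, -35,0,-1.2,0,0,0, -35,0,-1.2,0,0,0]' && python3 -m jog '[-5,0,0,0,0,0,-10,0,0,0,0,0,-15,0,0,0,0,0,-20,0,0,0,0,0]' && python3 -m jog '[-5,0,-0.1,0,0,0,-10,0,-0.1,0,0,0,-10,0,-0.1,0,0,0]'
```

```text
clock: 36.42
eef_pos: [515.6, -284.1, 79.2]
eef_rot: [-1.57, 0.001, 3.133]
wrist_force: [-0.9, 0.3, -0.8]
finger_gap: 35.8
clock: 36.75
eef_pos: [535.2, -284.2, 79.0]
eef_rot: [-1.571, 0.0, 3.133]
wrist_force: [-0.2, -0.2, -1.0]
finger_gap: 35.5
clock: 37.0
eef_pos: [545.8, -283.9, 78.9]
eef_rot: [-1.571, 0.0, 3.133]
wrist_force: [0.5, 0.4, -1.1]
finger_gap: 35.6
```

```bash
python3 -m jog '[-8,0.5,0,0,0,0,-16,0.5,0,0,0,0,-24,0.5,-0.2,0,0,0,-32,0.5,-0.3,0,0,0,-40,0.5,-0.4,0,0,0,-45,0.5,-0.4,0,0,0,-45,0.5,-0.4,0,0,0]' && python3 -m jog '[-3,0,0,0,0,0,-6,0,0,0,0,0,-8,0,0,0,0,0,-8,0,0,0,0,0]'
```

```text
clock: 37.58
eef_pos: [590.9, -283.9, 78.2]
eef_rot: [-1.571, 0.0, 3.133]
wrist_force: [0.2, 0.8, -1.5]
finger_gap: 35.9
clock: 37.92
eef_pos: [596.8, -283.8, 77.7]
eef_rot: [-1.572, -0.004, 3.133]
wrist_force: [-9.8, 2.6, 0.2]
finger_gap: 36.1
```

```bash
python3 -m jog '[-1,0,0,0,0,0,-2,0,0,0,0,0,-2,0,0,0,0,0]' && python3 - <<'E'
from h import *
p=manip.camera("wrist"); save(p,"w26.png",None,1.5)
p=manip.camera("scene"); save(p,"s26.png",(180,190,310,310),6)
E
```

```text
clock: 38.17
eef_pos: [597.3, -283.3, 77.0]
eef_rot: [-1.574, -0.008, 3.133]
wrist_force: [-19.1, 5.1, 2.0]
finger_gap: 35.5
```

View pics/w26.png

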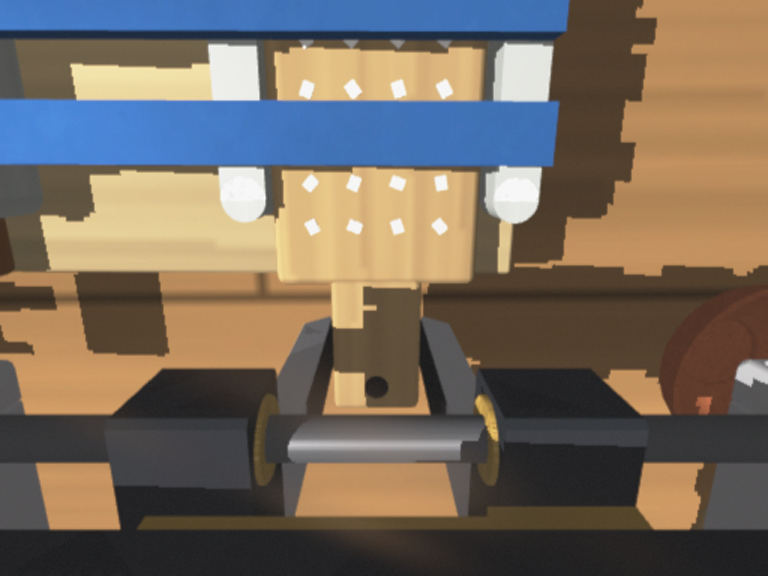

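View pics/s26.png

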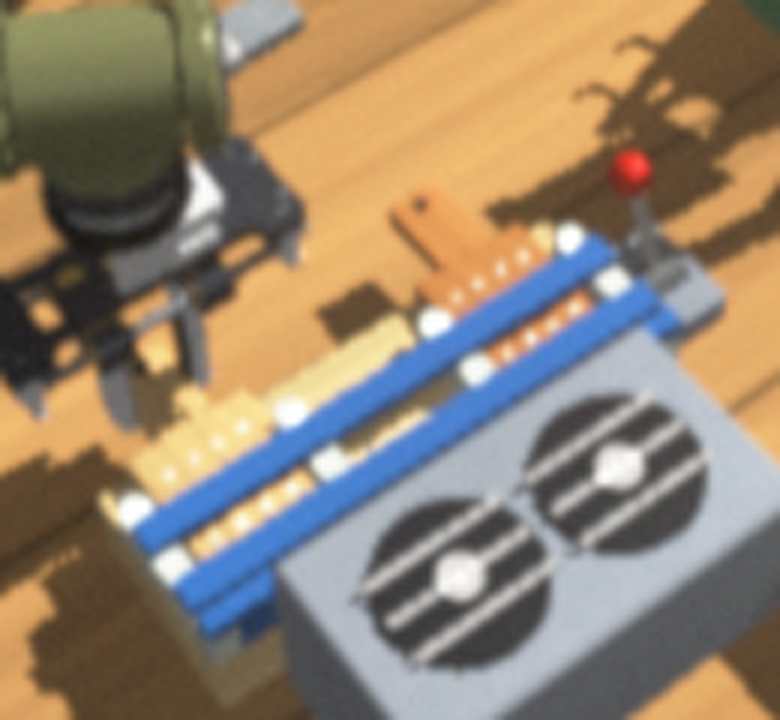

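```bash
python3 - <<'E'
from h import *
p=manip.camera("wrist"); 
g=lambda x,y,z: onz(p,(x/1.5,y/1.5),z).round(1)
print(g(375,282,67),g(375,282,69),g(200,271,50),g(505,272,50), p["origin"])
E
```

```text
[ 625.7 -283.7   67. ] [ 626.3 -283.8   69. ] [ 626.7 -208.8   50. ] [ 625.3 -339.2   50. ] [ 668.55933041 -284.86168537  232.43854563]
```

```bash
python3 -m jog '[1,1,0.3,0,0,0,1.5,1.5,0.3,0,0,0,1.5,1.5,0.3,0,0,0]' && python3 -m jog '[0,0,0,0,0,0,0,0,0,0,0,0,0,0,0,0,0,0,0,0,0,0,0,0,0,0,0,0,0,0]' 56 && python3 -m jog '[10,-30,0,0,0,0,20,-70,0,0,0,0,20,-100,0,0,0,0,20,-100,0,0,0,0]' && python3 - <<'E'
from h import *
manip.camera("wrist"); p=manip.camera("wrist"); save(p,"w27.png",None,1.5)
E
python3 go.py 500 -160 260 -90
```

```text
clock: 38.57
eef_pos: [597.0, -283.9, 76.3]
eef_rot: [-1.573, -0.004, 3.133]
wrist_force: [-11.3, 4.1, 1.7]
finger_gap: 35.6
clock: 38.98
eef_pos: [598.7, -284.4, 77.1]
eef_rot: [-1.571, 0.0, 3.133]
wrist_force: [0.4, -0.5, 0.5]
finger_gap: 56.2
clock: 39.32
eef_pos: [580.2, -285.3, 184.4]
eef_rot: [-1.566, 0.009, 3.133]
wrist_force: [0.9, 0.3, 0.5]
finger_gap: 55.7
shift [  79.8  -82.1 -123.6] turn [-0.1 -0.5 -0.1] pose [ 578.9 -284.4  178.2] [-8.990e+01  1.000e-01  1.795e+02] F [-0.   0.3 -0.5] 55.7 39.4167
```

View pics/w27.png

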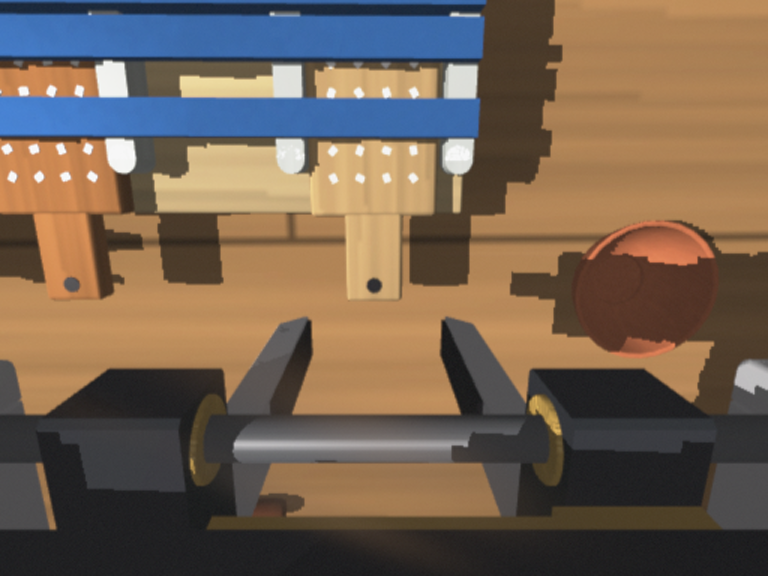

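```bash
python3 -m jog '[20,-20,-30,0,0,0,40,-40,-60,0,0,0,60,-60,-90,0,0,0,80,-80,-120,0,0,0,80,-80,-155,0,0,0,80,-80,-190,0,0,0,80,-80,-190,0,0,0]' 0 && python3 - <<'E'
from h import *
ps={n:manip.camera(n) for n in ["wrist","scene","side"]}
ps["wrist"]=manip.camera("wrist")
save(ps["wrist"],"w28.png",None,1.5)
rays=[]
for n in ps:
    im=ps[n]["img"].astype(int); m=((im[:,:,0]>110)&(im[:,:,1]<60)&(im[:,:,2]<60)).astype(np.uint8)
    k,l,st,c=cv2.connectedComponentsWithStats(m)
    for i in range(1,k):
        if st[i,4]>8: print(n,"red",c[i].round(1),st[i,4])
    for r in manip.tip_of("blower_tip",ps[n]):
        if r["score"]>.4: print(n,round(r["score"],2),np.round(r["xy"],1))
    q=proj(ps[n],[652,7,100])[0]
    best=min([c[i] for i in range(1,k) if st[i,4]>8],key=lambda a:np.hypot(*(a-q)),default=None)
    if best is not None and np.hypot(*(best-q))<25: rays.append(ray(ps[n],best))
print(len(rays),tri(rays))
E
```

```text
clock: 40.0
eef_pos: [499.8, -89.1, 256.3]
eef_rot: [-1.572, -0.001, 3.136]
wrist_force: [0.2, 0.3, 0.2]
finger_gap: 13.0
wrist red [145.2  24.1] 319
wrist 0.78 [147.4  23.4]
wrist 0.53 [423.9   9.9]
scene red [30.   4.1] 53
scene red [284.5 218.9] 23
scene 0.53 [284.9 215.9]
side red [221.5 189.4] 19
side 0.56 [224.1 186.7]
3 (array([656.95698631,   8.905634  ,  89.42865599]), [np.float64(1.8184555641222928), np.float64(2.248348079855838), np.float64(1.0685767107940194)])
```

View pics/w28.png

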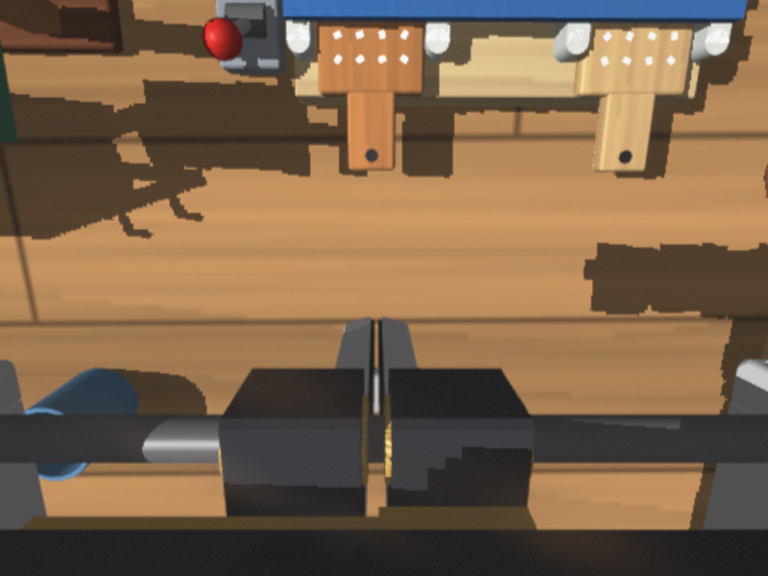

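```bash
python3 go.py 605 8 256 -90
```

```text
shift [-103.8    0.3 -103.5] turn [ 0.  -0.6  0.1] pose [500.1 -94.5 256.4] [-9.000e+01 -1.000e-01  1.794e+02] F [ 0.2  0.9 -0.2] 0.7 40.35
```

```bash
python3 -m jog '[-20,0,-25,0,-0.5,0,-45,0,-50,0,-0.5,0,-75,0,-78,0,-0.5,0,-104,0,-103.5,0,-0.5,0,-104,0,-103.5,0,-0.5,0,-104,0,-103.5,0,-0.5,0]' 0 && python3 -m jog '[0,40,0,0,0,0,0,80,0,0,0,0,0,120,0,0,0,0,0,150,0,0,0,0,0,160,0,0,0,0,0,160,0,0,0,0]' && python3 go.py 639 8 96 -90 && python3 - <<'E'
from h import *
p=manip.camera("side"); save(p,"d29.png",(170,120,300,240),6)
p=manip.camera("wrist"); save(p,"w29.png",None,1.5)
E
```

```text
clock: 40.85
eef_pos: [605.7, 9.5, 255.4]
eef_rot: [-1.571, -0.002, -3.141]
wrist_force: [-0.3, -0.0, 0.3]
finger_gap: 0.7
clock: 41.35
eef_pos: [603.8, 8.0, 95.1]
eef_rot: [-1.571, -0.004, 3.14]
wrist_force: [-0.8, -0.1, 0.2]
finger_gap: 0.4
shift [-35.2  -1.   -0.1] turn [ 0.  -0.1  0.2] pose [603.8   8.   95.1] [-90.   -0.2 179.9] F [-0.8 -0.1  0.2] 0.4 41.35
```

View pics/d29.png

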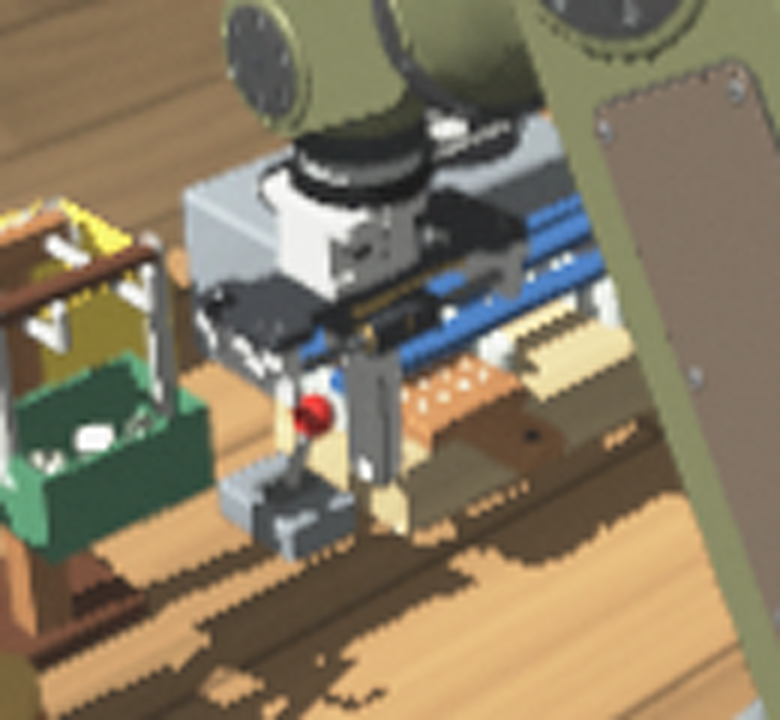

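View pics/w29.png

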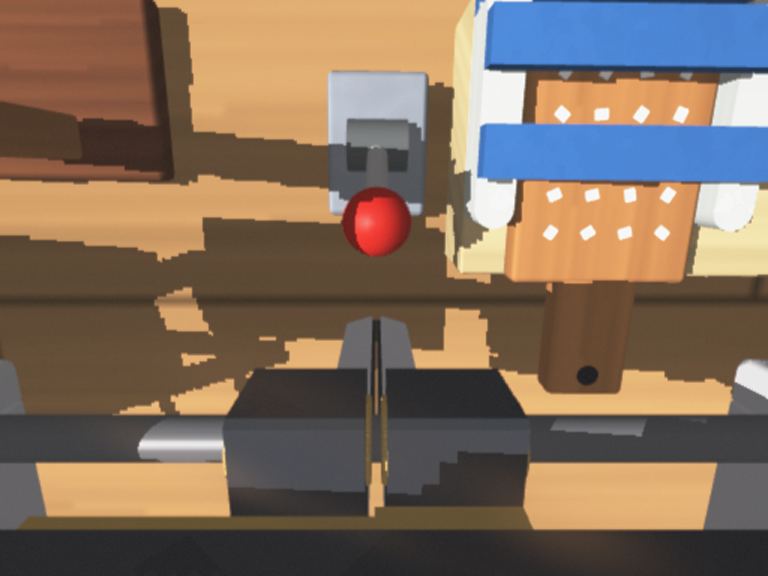

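```bash
python3 -m jog '[-15,0,0,0,0,0,-30,0,0,0,0,0,-38,0,0,0,0,0,-46,0,0,0,0,0]' && python3 -m jog '[-7,0,0,0,0,0,-14,0,0,0,0,0,-21,0,0,0,0,0,-28,0,0,0,0,0,-35,0,0,0,0,0,-42,0,0,0,0,0,-49,0,0,0,0,0,-49,0,0,0,0,0]' && python3 -m jog '[-3,0,0,0,0,0,-6,0,0,0,0,0,-9,0,0,0,0,0,-9,0,0,0,0,0]'
```

```text
clock: 41.78
eef_pos: [652.6, 8.7, 100.1]
eef_rot: [-1.571, 0.004, 3.141]
wrist_force: [-1.9, -0.5, 0.2]
finger_gap: 0.2
clock: 42.45
eef_pos: [701.1, 9.0, 97.8]
eef_rot: [-1.571, 0.001, 3.142]
wrist_force: [-0.6, -0.7, 0.5]
finger_gap: 0.6
clock: 42.78
eef_pos: [703.8, 8.9, 97.4]
eef_rot: [-1.571, -0.017, 3.142]
wrist_force: [-52.3, -1.2, 25.2]
finger_gap: 0.6
```

```bash
python3 -m jog '[7,0,0,0,0,0,9,0,0,0,0,0,15,0,0,0,0,0,30,0,0,0,0,0]' && python3 - <<'E'
from h import *
ps={n:manip.camera(n) for n in ["wrist","scene","side"]}
save(ps["side"],"d30.png",(170,120,300,240),6)
save(ps["wrist"],"w30.png",None,1.5)
rays=[]
for n in ps:
    im=ps[n]["img"].astype(int); m=((im[:,:,0]>110)&(im[:,:,1]<60)&(im[:,:,2]<60)).astype(np.uint8)
    k,l,st,c=cv2.connectedComponentsWithStats(m)
    q=proj(ps[n],[727,8,90])[0]
    for i in range(1,k):
        if st[i,4]>5 and np.hypot(*(c[i]-q))<30: print(n,c[i],st[i,4],q); rays.append(ray(ps[n],c[i]))
print(tri(rays))
E
```

```text
clock: 43.12
eef_pos: [679.5, 9.0, 97.3]
eef_rot: [-1.571, 0.002, 3.142]
wrist_force: [0.0, 0.0, -0.4]
finger_gap: 0.5
wrist [255.15952144 159.79062812] 1003 [251.4818552  156.32598228]
scene [296.8125 231.875 ] 16 [298.45135504 231.69615971]
side [210.77777778 182.66666667] 9 [208.97601457 181.04259794]
(array([722.54055303,   5.42167689,  84.63240287]), [np.float64(1.7376114067927253), np.float64(1.096671231700333), np.float64(1.1695409119779896)])
```

View pics/d30.png

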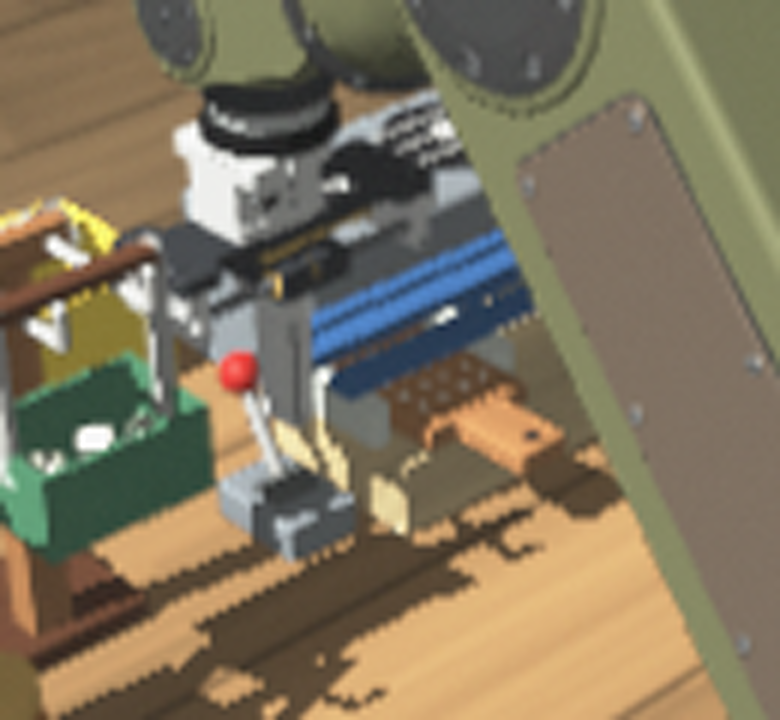

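View pics/w30.png

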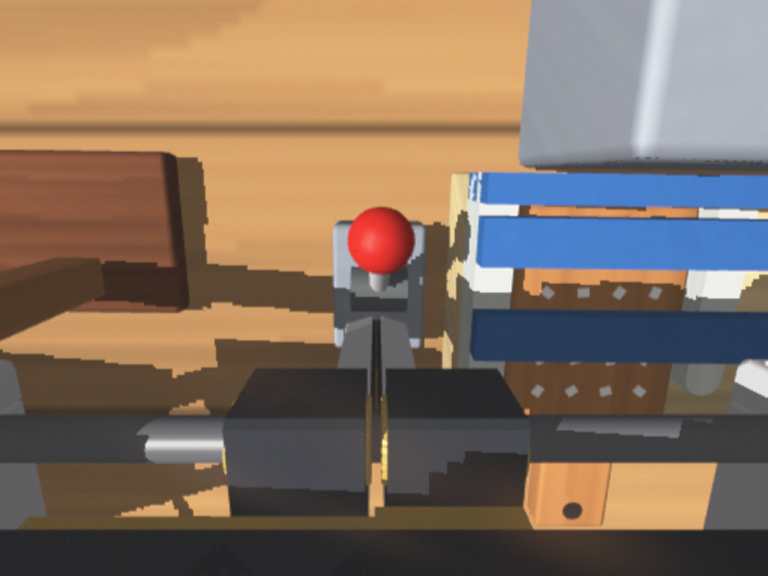

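```bash
python3 -m jog '[20,0,0,0,0,0,45,-10,0,0,0,0,70,-40,0,0,0,0,90,-80,0,0,0,0,110,-120,0,0,0,0,140,-160,0,0,0,0,170,-200,0,0,0,0,200,-230,0,0,0,0,200,-230,0,0,0,0,200,-230,0,0,0,0]' && python3 - <<'E'
from h import *
ps={n:manip.camera(n) for n in ["wrist","scene","side"]}
save(ps["side"],"d31.png",None,1.5); save(ps["scene"],"s31.png",None,1.5); save(ps["wrist"],"w31.png",None,1.5)
E
```

```text
clock: 44.1
eef_pos: [478.6, 9.1, 332.2]
eef_rot: [-1.57, 0.008, -3.142]
wrist_force: [0.4, 0.3, 1.1]
finger_gap: 0.1
```

View pics/w31.png

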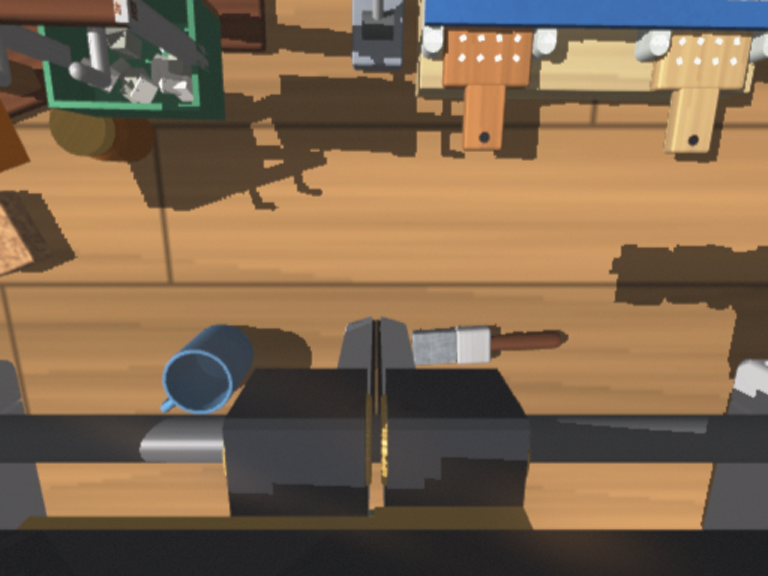

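View pics/s31.png

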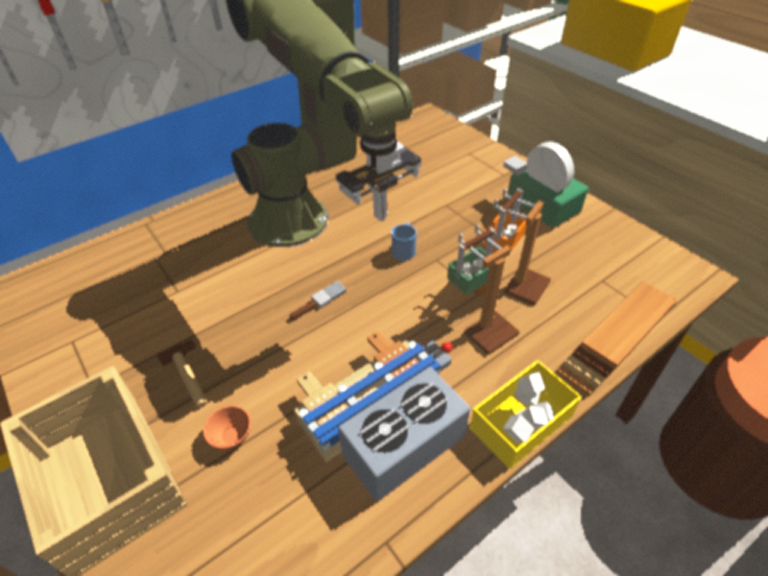

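View pics/d31.png

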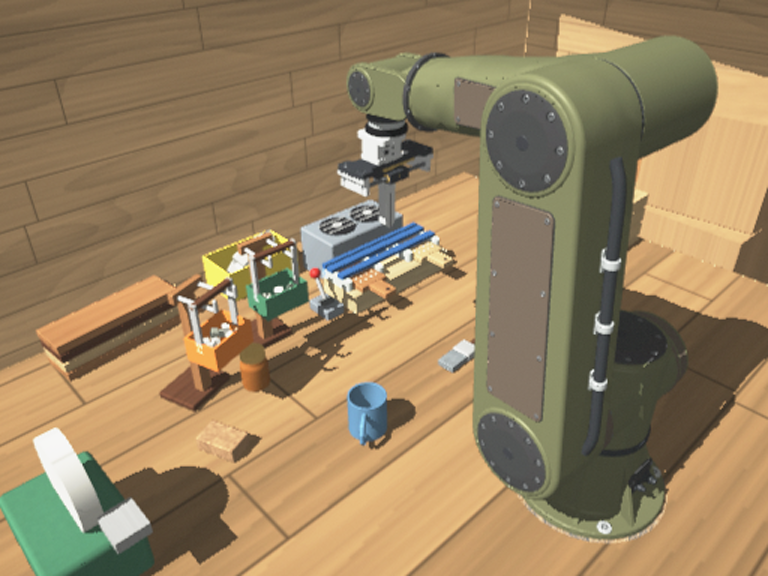

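```bash
python3 -c "
from cell import manip
print(manip.sign_off(), manip.read_state()['clock'])"
```

```text
the job is handed in; nothing more can be done
the job is handed in; nothing more can be done
```

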